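# Close up the UV curing chest on a load of relief blocks

## Robot

A 6-joint arm with a two-finger parallel gripper is mounted at the origin on the work surface. World frame = base frame: x ahead of the robot, y to its left, z up, the work surface at z = 0. Lengths are in m, angles in rad, forces in N, time in s.
With the tool pointing down it reaches from about 0.275 to 0.75 m from the base axis. Payload 10.2 kg.
Tool frame: the origin (TCP) lies between the finger pads; the fingertips stand 14 mm ahead of it and the grasp point (between the pads) lies 5 mm behind it (nose_length is the distance from the TCP to the fingertips, in m); x points along the fingers, z is the direction in which the jaws open and shut, and the axes are right-handed (so a half turn about x gives the same grasp; the last joint's range is limited). The gripper opens to 85 mm and grips with 20 to 120 N. Pads are 22 mm wide; open, the fingers measure 114 mm over their backs; the gripper's body (76 mm by 85 mm) begins 54 mm behind the grasp point. The pads swing forward as they close: fully open they stand 13 mm farther back than shut.
Start: joints at [-1.57, 0.313, 1.498, -0, 1.331, -0.223], TCP at [0.117, -0.512, 0.245] pointing down, gripper open.
Joint ranges: [-2.94, 2.94], [-0.97, 2.17], [0.19, 2.56], [-1.23, 4.37], [0.02, 3.11], [-2.88, 2.88]. Speed limits (rad/s): [2.39, 2.39, 3.01, 3.14, 3.14, 3.14].

## Interface

Orientations are given as a unit quaternion [w, x, y, z].
In Python, from plant import get_obs, capture, hand_in, recognise, nose_length gives the robot as it stands. The module is installed in compiled form; this text tells all that it offers.
- The arm moves only by the tool carry_out, never from a script. Its argument "motion" is a list of rows, each a list of 7 numbers: the shift along the tool's x, y, z each as a share of 750 mm, from -1 to 1, then the turn, a rotation vector about the tool's x, y, z each as a share of 30 degrees, from -1 to 1, then the finger opening in mm, from 0 to 85.4. In form: [[tx, ty, tz, ax, ay, az, jaw], ...]. A call has 1 to 8 rows; each row is the pose to reach, as a shift and turn from the pose commanded when the call began, along the tool's axes at that moment; what a row does not reach only later rows make up. A row lasts 1/12 s, in which the tool goes at most 41.7 mm and 7.16 degrees, less where a joint would pass 70% of its speed; a pose out of reach is approached as far as the arm can. A call with a number of a shift or a turn outside -1 to 1 is refused whole. A call with a gripper value outside its range is refused whole. The fingers move at their own pace and stop on an object; "grip_force" is the grip in N (left out, the last holds). Time passes only in rows, so rows that repeat a pose let the fingers close. It gives the time, the measured TCP pose, the force and the opening at its end, in the units of the state.
- get_obs(): the state, without advancing time (a new reading comes with each control period).
- capture(name): name is "scene" or "top" or "wrist"; returns a dict with "img" (420x560x3 uint8, blue, green, red), "fx", "fy", "cx", "cy" (pixels), "k1" (the pictures are not rectified: a ray, as slopes to the right and down, at radius r is drawn at 1 + k1 r^2 times it, then the intrinsics apply), "T" (4x4, takes a point from camera to world coordinates). Camera axes: x right, y down, z forward; pixel columns grow to the right and rows downward; lengths in m; the calibration is good to about 2 mm. A picture is of the moment at which its call begins. There is no depth.
- hand_in(): hands the job in, once; it reports no verdict.
Trained networks look in the newest picture that a camera, given by its name, has taken for a name from the list of things; names that differ only in an ending like _2 or _b are one class to them, and where a whole thing is asked for, a point or a joint stands for the part that bears it (a point fixed in the world has none). Each returns a list of dicts, best first, with "p" (0 to 1); they miss things now and then, are a little off and sometimes report something else, mostly with a low value. They report only what shows in the picture. A call takes as long as a camera call. They do not tell look-alikes from the thing itself.
- recognise(camera, target): "bbox" ([left, top, width, height] in pixels, round what is visible of it).
The state is a dict: "time_s": time; "joints": joint angles; "qd": joint speeds; "tau": joint torques, N m; "eef_pos": TCP position; "tool_rot": TCP orientation; "wrist_force": force on the tool from outside, world axes, zero at the start; "torque": the same for the moment, N m; "width": opening from 0.0 (shut) to 1.0 (fully open).
Only numpy, scipy, OpenCV 4.12 (cv2) and the standard library are available. Lean on these libraries where they do the work, as an engineer would, in place of code of your own. Each camera call takes 0.05 s, during which the arm holds its last target. There are 200 camera calls.

## Task

Cure the relief blocks: with the hood still locked open, load every block on the blotter face up and flat on the floor of the curing chest, none on top of another, then break the folding hood stay at its knuckle, lower the hood gently (do not let it fall) until it is fully shut, and swing the hold-down clamp fully over onto it. At any point in the job set the endless programme selector to the long bar mark, turning it whichever way round is shorter. Leave the ink jar, the brayer and the scraper where they are.

Things in the scene. Friction and masses are not known exactly. Their poses are not given: they have to be found in the camera images.
- chest: White bench-top UV curing chest, fixed. Origin on the bench under the chamber's centre; front at its -x, z up. Chamber outside 224 (x) by 270 mm (y), walls 8 (x) and 10 mm (y), rim at 75 mm. Behind the hinge a rear housing (x 165 to 295 mm, 90 mm high) carries the selector. Its front faces roughly the robot's right (-y); its stay end (chest -y) is the end farther from the robot.
- chamber (a point): Centre of the flat chamber floor, 22 mm above the bench; axes parallel to the chest's. The floor is free for 208 mm (x) by 250 mm (y), and the walls stand 53 mm above it.
- block1: Relief printing block, 85 x 48 x 22 mm (own x, y, z): plywood mount with a grey resin face bearing a leaf pattern, loose, starts face up on the blotter; may be absent. Origin: centre of its underside, z up when face up. About 80 to 155 g.
- block2: Relief printing block, 75 x 55 x 22 mm (own x, y, z): plywood mount with a grey resin face bearing concentric discs, loose, starts face up on the blotter; may be absent. Origin: centre of its underside, z up when face up. About 80 to 155 g.
- block3: Relief printing block, 90 x 45 x 22 mm (own x, y, z): plywood mount with a grey resin face bearing cross stripes, loose, starts face up on the blotter; may be absent. Origin: centre of its underside, z up when face up. About 80 to 155 g.
- block4: Relief printing block, 70 x 50 x 22 mm (own x, y, z): plywood mount with a grey resin face bearing six dots, loose, starts face up on the blotter; may be absent. Origin: centre of its underside, z up when face up. About 80 to 155 g.
- hood (a joint): Hood hinge, rad: 0 = shut on the rim; starts locked open at 1.70, leaning back a little. White slab 226 mm from hinge to front edge, 274 mm wide, 30 mm thick, 0.7 kg, lamps on its underside. With the stay broken, friction keeps it standing down to about 1.15 rad; below about 1.1 rad it falls unless held.
- hood_hinge (a point): Middle of the hinge line (along the chest's y), on the rear rim, 112 mm behind the chamber's centre and 75 mm above the bench; axes as the chest's.
- hood_handle (a point): Middle of the round steel pull bar, 14 mm thick, 110 mm long, parallel to the hinge, on two posts 38 mm ahead of the hood's front edge (264 mm from the hinge line, 16 mm above the hood's underside, 30 mm to the chest's -y of the middle). On top when the hood is open, about 335 mm above the bench; shut, it is in front of the chest at 91 mm.
- stay_knuckle (a joint): Fold of the two-link steel stay at its knuckle, rad: -0.10 = past straight, against its stop (locked: the hood cannot be shut), 0 = straight, about 2.96 with the hood shut. It breaks when the knuckle is pushed towards the hinge (chest +x, sinking as it goes) with about 3 to 6 N; at 0.44 the hood has come to 1.64 rad. It stays where it is left.
- knuckle (a point): Middle of the knuckle's round boss (24 mm across, 30 mm long along the chest's y), which stands out past the end of the chest (163 mm to the chest's -y), on top of the 100 mm lower link; the upper link is 163 mm. Locked, it is about 141 mm above the bench and 70 mm ahead of the hinge line.
- stay_pivot (a point): Pivot of the stay's lower link on the chest's end wall, 60 mm above the bench; the knuckle swings about it.
- clamp (a joint): Angle of the hold-down clamp at the chest's front, about an axis along the chest's y, rad: 0 = clamped, rubber foot on the shut hood; starts open at 1.75 to 2.05, arm up and leaning outwards (stop 2.1). Friction (0.1 N m) holds it. Steel arm 16 mm wide, 12 mm thick; the black grip fixed to it points outwards and down when open, up when clamped.
- clamp_pivot (a point): Pivot of the clamp, 28 mm ahead of the front wall, 95 mm above the bench, 75 mm to the chest's +y of the middle.
- clamp_tip (a point): Free end of the clamp arm, on its outer face (the face that is on top when clamped): 70 mm along the arm and 34 mm above the pivot when clamped.
- selector (a joint): Programme selector, rad, anticlockwise seen from above, endless, no stops or clicks (0.04 N m): at 0 and again at 6.283 its nose points at the long bar mark, at 3.142 it points the opposite way. Starts between 0.7 and 5.58.
- selector_grip (a point): On the selector's axis, 120 mm above the bench: middle of the upright grip bar (54 mm long, 14 mm wide, rising 29 mm above a round skirt 60 mm across whose top is 100 mm above the bench). The bar's length is along the nose; a white line on its top marks the nose half.
- selector_nose (a point): Tip of the selector's nose, 36 mm from its axis, low on the skirt.
- selector_mark (a point): The long bar mark on the dial plate, 44 mm from the axis on the chest's +x side; the other eleven marks are round dots.
- ink_jar: Bystander: clear ink jar, 72 mm across, 75 mm high, loose.
- brayer: Bystander: ink roller 100 mm wide with a wooden handle, about 160 mm long, loose.
- scraper: Bystander: scraper, about 160 mm long with a wooden handle, loose.
Mind the look-alikes: they are no part of the job. Leave any pink or red look-alike of the block4 alone.

How it is judged:
By the outcome, as a careful person would: the job done as asked, in the order asked, and still so for the second after the job is handed in, with the robot touching nothing.
Of block1, block2, block3, block4 only 2 to 4 are there at a start; the rules pass over those that are not, and their reading is None.
At some moment in a run one of block1, block2, block3, block4 may be knocked a few centimetres aside while the robot is not near it.
It also fails if it takes over 210 s, if anything falls off the work surface, if the arm or the gripper's body presses on something with over 40 N, if the wrist force passes 120 N, or if a joint passes its speed limit or range.

## Working session

There is one attempt and no reset: what is moved stays moved. The work goes in short steps, Python scripts to look and compute and a tool call to move; the robot and the scene stay as the last step left them, time stands still between calls to the robot, and variables do not carry over. Pictures are saved under pics/ and viewed, about 12 in all and at most 16, crops included, and the job is handed in when it is done.

Besides the shell and the picture viewer there is one more tool, called after "Request:" in YAML: its name, and indented under it one key for each argument. carry_out: Moves the arm, as the interface text tells. Its arguments: {"type":"object","properties":{"motion":{"type":"array"},"grip_force":{"type":"number"}},"required":["motion"]}

```bash
mkdir -p pics; cat > h.py <<'E'
import numpy as np, cv2, json
from plant import get_obs, capture, hand_in, recognise, nose_length
from scipy.spatial.transform import Rotation as R
def cap(n,save=None):
    c=capture(n)
    if save: cv2.imwrite('pics/'+save,c['img'])
    return c
def ray(c,u,v):
    d=np.array([(u-c['cx'])/c['fx'],(v-c['cy'])/c['fy']]); s=d.copy()
    for _ in range(20): s=d/(1+c['k1']*(s@s))
    T=np.array(c['T']); return T[:3,3],T[:3,:3]@np.array([s[0],s[1],1])
def onz(c,u,v,z):
    o,d=ray(c,u,v); return o+d*(z-o[2])/d[2]
def proj(c,p):
    T=np.array(c['T']); q=T[:3,:3].T@(np.array(p)-T[:3,3]); s=q[:2]/q[2]; s=s*(1+c['k1']*(s@s))
    return np.array([s[0]*c['fx']+c['cx'],s[1]*c['fy']+c['cy']])
def tri(c1,p1,c2,p2):
    A=[];b=[]
    M=np.zeros((3,3));y=np.zeros(3)
    for c,p in((c1,p1),(c2,p2)):
        o,d=ray(c,*p); d=d/np.linalg.norm(d); P=np.eye(3)-np.outer(d,d); M+=P;y+=P@o
    return np.linalg.solve(M,y)
def tool():
    o=get_obs(); q=o['tool_rot']; return np.array(o['eef_pos']),R.from_quat([q[1],q[2],q[3],q[0]])
E
python3 - <<'E'
from h import *
print(get_obs(), nose_length)
for n in('scene','top'):
    c=cap(n,n+'0.png'); print(n,np.round(c['T'],3).tolist(),c['fx'],c['k1'])
    for t in 'block1 block2 block3 block4 hood_handle knuckle clamp_tip clamp selector selector_nose selector_mark chest ink_jar brayer scraper'.split():
        r=recognise(n,t); print(t,[(np.round(x['bbox']).astype(int).tolist(),round(x['p'],2)) for x in r[:3]])
a=cv2.imread('pics/scene0.png');b=cv2.imread('pics/top0.png')
E
```

```text
{'time_s': 0.0, 'joints': array([-1.57039854e+00,  3.13495798e-01,  1.49844914e+00,  3.71770530e-05,
        1.33100408e+00, -2.23401344e-01]), 'qd': array([ 1.20588106e-03, -2.09842574e-03, -1.02816008e-03,  9.76924233e-05,
       -2.97384569e-04, -1.37148712e-03]), 'tau': array([-1.37128634e-03, -4.12269902e+01, -2.59744906e+01, -2.67745327e-04,
        4.13768328e-03,  2.03623166e-06]), 'eef_pos': array([ 0.11651226, -0.51166114,  0.24470709]), 'tool_rot': array([ 0.55241462,  0.44142482,  0.55299318, -0.44065946]), 'wrist_force': array([ 0.44178969, -0.25250501, -0.00698522]), 'torque': array([-0.03915343,  0.01460227,  0.024243  ]), 'width': 1.001633014970045} 0.014
scene [[0.614, 0.478, -0.628, 1.65], [0.789, -0.359, 0.498, -0.939], [0.013, -0.802, -0.597, 1.273], [0.0, 0.0, 0.0, 1.0]] 527.4370644153825 0.04411265270258124
block1 [([147, 313, 32, 23], 0.89), ([206, 296, 27, 18], 0.87), ([220, 265, 19, 15], 0.73)]
block2 [([147, 313, 32, 23], 0.89), ([206, 296, 27, 18], 0.87), ([220, 265, 19, 15], 0.73)]
block3 [([147, 313, 32, 23], 0.89), ([206, 296, 27, 18], 0.87), ([220, 265,
[... 1042 characters left out ...]
, 206, 12, 16], 0.71), ([357, 229, 21, 15], 0.68)]
hood_handle [([168, 175, 37, 80], 0.93), ([348, 182, 24, 14], 0.71)]
knuckle [([175, 162, 59, 13], 0.52), ([148, 163, 148, 96], 0.42)]
clamp_tip [([153, 164, 145, 100], 0.71), ([269, 216, 30, 13], 0.61), ([160, 215, 20, 24], 0.15)]
clamp [([270, 217, 28, 12], 0.63), ([152, 166, 146, 93], 0.16)]
selector [([162, 220, 15, 18], 0.52)]
selector_nose [([160, 216, 20, 22], 0.57), ([269, 218, 27, 9], 0.34)]
selector_mark [([153, 163, 144, 97], 0.91), ([163, 222, 14, 15], 0.69)]
chest [([150, 162, 146, 98], 0.78)]
ink_jar [([274, 157, 18, 17], 0.86)]
brayer [([273, 159, 19, 16], 0.67), ([316, 146, 44, 25], 0.57)]
scraper [([338, 254, 36, 18], 0.91)]
```

View pics/scene0.png

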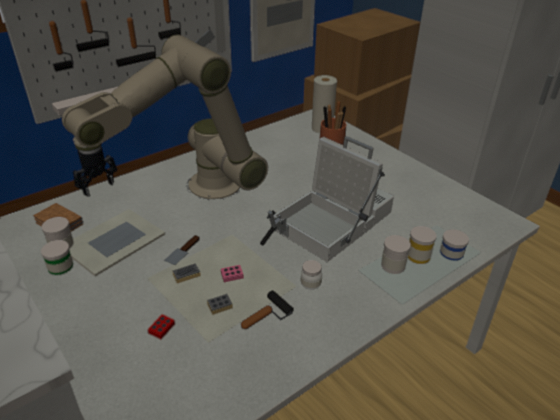

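View pics/top0.png

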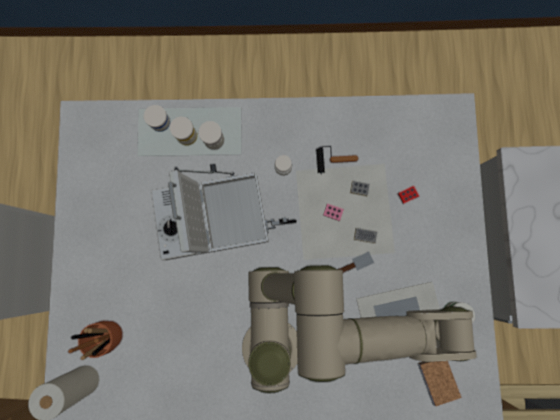

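Scene: chest at top (210,212), pixels in the top view. Candidates for blocks are the grey ones at (360,188) and (365,236). The pink look-alike is at (333,212) and a red one lies at (409,195). I'll check these in one close crop.

```bash
python3 - <<'E'
from h import *
a=cv2.imread('pics/scene0.png');b=cv2.imread('pics/top0.png')
z=lambda i,x,y,w,h,W,H: cv2.resize(i[y:y+h,x:x+w],(W,H),interpolation=cv2.INTER_CUBIC)
l=np.vstack([z(b,300,170,100,75,400,300),z(a,150,250,100,75,400,300)])
r=np.vstack([z(b,145,155,160,120,400,300),z(a,250,130,160,120,400,300)])
cv2.imwrite('pics/c1.png',np.hstack([l,r]))
E
```

```text
(no output)
```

View pics/c1.png

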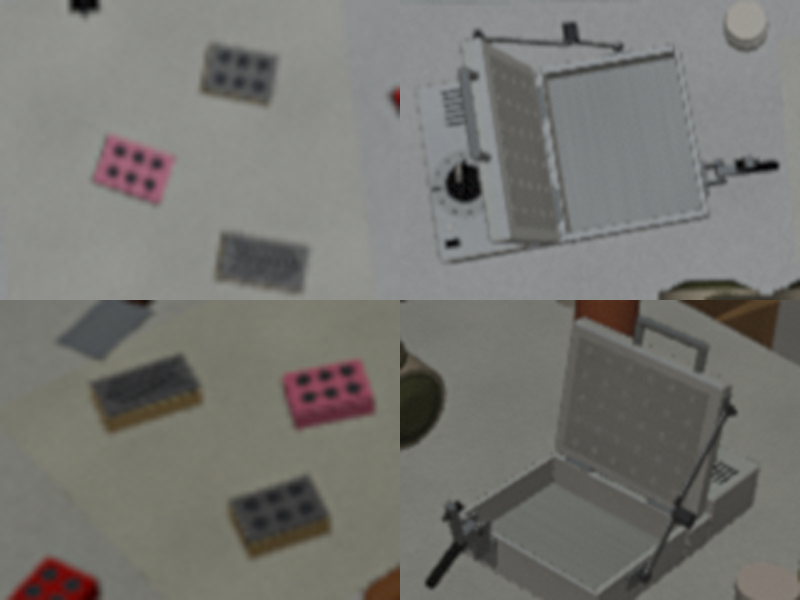

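Blocks to load are the leaf-pattern one at top px (365,236) and the six-dot grey one at (360,188). Pink and red are look-alikes. Next I'll measure the chest.

```bash
python3 - <<'E'
from h import *
from scipy.optimize import least_squares
c=cap('top'); w=cap('wrist','w0.png')
P,Q=tool(); T=w['T']; print('cam in tool',np.round(Q.inv().apply(T[:3,3]-P),3), np.round(Q.as_matrix().T@T[:3,:3],2).tolist(), w['fx'])
print('tool axes',np.round(Q.as_matrix(),3).tolist())
A=onz(c,255,174.2,.075);B=onz(c,268.2,240.2,.075);print(A,B,np.linalg.norm(A-B))
y=(B-A)[:2]; yaw=np.arctan2(y[1],y[0])-np.pi/2; print('yaw',yaw)
Rz=R.from_euler('z',yaw)
m=(A+B)/2; ch=m-Rz.apply([-.112,0,0]);ch[2]=0; print('chest',ch)
for n in('top','scene'):
    cc=c if n=='top' else cap('scene')
    im=cc['img'].copy()
    pts={'f-':(-.112,-.135,.075),'f+':(-.112,.135,.075),'h-':(.295,-.135,.09),'h+':(.295,.135,.09),'hin-':(.112,-.135,.075),'kn':(.042,-.163,.141),'cp':(-.14,.075,.095),'hand':(.112-.034-.016,-.03,.335),'sel?':(.23,.07,.1)}
    for k,p in pts.items():
        u=proj(cc,ch+Rz.apply(p)); print(n,k,np.round(u,1))
for uv in((360,188),(365.5,236),(333,212)): print(onz(c,*uv,.022))
sel=onz(c,170,228,.12);print('sel',sel,Rz.inv().apply(sel-ch))
E
```

```text
cam in tool [-0.127  0.07   0.   ] [[-0.0, -0.27, 0.96], [-0.0, -0.96, -0.27], [1.0, -0.0, 0.0]] 307.3530960777674
tool axes [[-0.0, 0.975, 0.222], [0.0, 0.222, -0.975], [-1.0, -0.0, -0.0]]
[0.66019771 0.04927912 0.075     ] [0.40389391 0.00182595 0.075     ] 0.2606596255110219
yaw -4.529317757588526
chest [0.51165617 0.13568092 0.        ]
top f- [254.8 173. ]
top f+ [268.4 241.4]
top h- [149.3 193. ]
top h+ [160.8 263.2]
top hin- [197.7 184.4]
top kn [211.5 169.9]
top cp [272.5 223.9]
top hand [202.9 196.7]
top sel? [174.6 242.3]
scene f- [327.8 246.3]
scene f+ [270.4 214.2]
scene h- [391.8 193. ]
scene h+ [336.3 167.8]
scene hin- [364.7 217.2]
scene kn [362.  214.6]
scene cp [277.4 220.1]
scene hand [339.4 151.9]
scene sel? [339.7 178. ]
[ 0.60844935 -0.36436042  0.022     ]
[ 0.41720236 -0.37743261  0.022     ]
[ 0.51420703 -0.2539092   0.022     ]
sel [0.45263835 0.36184269 0.12      ] [0.23312664 0.01685877 0.12      ]
```

```bash
cat >> h.py <<'E'
def down(phi):
    z=np.array([np.cos(phi),np.sin(phi),0]);x=np.array([0,0,-1.]);return R.from_matrix(np.stack([x,np.cross(z,x),z],1))
def mv(pos,Rt=None,P=None,Q=None):
    p,q=tool(); P=p if P is None else P; Q=q if Q is None else Q
    s=Q.inv().apply(np.array(pos)-P); r=(Q.inv()*(Rt if Rt is not None else Q)).as_rotvec()
    print('rows>=%.1f %.1f'%(np.linalg.norm(s)/.0417,np.degrees(np.linalg.norm(r))/7.16),'row',np.round(np.r_[s/.75,r/np.radians(30)],4).tolist())
E
python3 - <<'E'
from h import *
mv([.50,-.34,.30])
mv([.50,-.34,.30],down(0))
mv([.50,-.34,.30],down(-.6))
E
```

```text
rows>=10.2 0.0 row [-0.073, 0.5495, -0.11, 0.0, 0.0, 0.0]
rows>=10.2 10.8 row [-0.073, 0.5495, -0.11, -2.5726, -0.0001, 0.0]
rows>=10.2 6.0 row [-0.073, 0.5495, -0.11, -1.4266, -0.0001, 0.0001]
```

Request:
carry_out:
  motion:
    - [-0.07,0.55,-0.11,-1,0,0,85]
    - [-0.07,0.55,-0.11,-1,0,0,85]
    - [-0.07,0.55,-0.11,-1,0,0,85]
    - [-0.07,0.55,-0.11,-1,0,0,85]
    - [-0.07,0.55,-0.11,-1,0,0,85]
    - [-0.07,0.55,-0.11,-1,0,0,85]
    - [-0.07,0.55,-0.11,-1,0,0,85]
    - [-0.07,0.55,-0.11,-1,0,0,85]

```text
time_s: 2.42
eef_pos: [0.4201, -0.3754, 0.287]
tool_rot: [0.648, 0.283, 0.648, -0.283]
wrist_force: [0.5, -0.1, 0.5]
width: 0.995
```

```bash
python3 - <<'E'
from h import *
mv([.50,-.34,.30],down(0))
E
```

```text
rows>=2.1 6.6 row [-0.0173, 0.1102, 0.0378, -1.5724, 0.0004, 0.0004]
```

Request:
carry_out:
  motion:
    - [-0.017,0.11,0.038,-1,0,0,85]
    - [-0.017,0.11,0.038,-1,0,0,85]
    - [-0.017,0.11,0.038,-1,0,0,85]
    - [-0.017,0.11,0.038,-1,0,0,85]
    - [-0.017,0.11,0.038,-1,0,0,85]
    - [-0.017,0.11,0.038,-1,0,0,85]

```text
time_s: 2.92
eef_pos: [0.4982, -0.3415, 0.2992]
tool_rot: [0.699, 0.106, 0.699, -0.106]
wrist_force: [0.0, -0.7, 0.9]
width: 0.996
```

```bash
python3 - <<'E'
from h import *
print(tool()[0])
c=cap('wrist','w1.png')
for x in recognise('wrist','block1'): print(x)
E
```

```text
[ 0.49816129 -0.34151435  0.2991858 ]
{'bbox': [257.4, 78.1, 37.6, 61.4], 'p': 0.95}
{'bbox': [346.6, 263.5, 35.0, 56.4], 'p': 0.7}
{'bbox': [345.5, 139.0, 42.3, 56.7], 'p': 0.58}
```

View pics/w1.png

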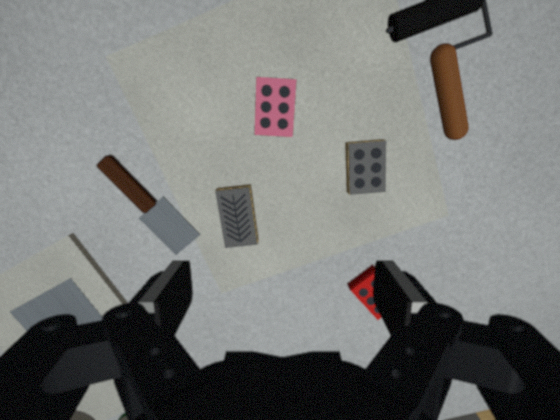

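The leaf block (block1) is at (237,216), the six-dot block (block4) at (366,166). Pink is at (276,107) and red at (372,292).

```bash
cat >> h.py <<'E'
def rect(c,u,v,r=48,z=.022):
    im=c['img'];x0,y0=max(0,int(u-r)),max(0,int(v-r));g=cv2.cvtColor(im[y0:y0+2*r,x0:x0+2*r],cv2.COLOR_BGR2GRAY)
    t,m=cv2.threshold(cv2.GaussianBlur(g,(3,3),0),0,255,cv2.THRESH_BINARY_INV+cv2.THRESH_OTSU)
    m=cv2.morphologyEx(m,cv2.MORPH_CLOSE,np.ones((5,5),np.uint8))
    cs,_=cv2.findContours(m,cv2.RETR_EXTERNAL,cv2.CHAIN_APPROX_NONE); k=max(cs,key=cv2.contourArea)[:,0,:]+[x0,y0]
    W=np.array([onz(c,*p,z)[:2] for p in k],np.float32)
    (cx,cy),(a,b),an=cv2.minAreaRect(W*1000); an=np.radians(an)
    if a<b: an+=np.pi/2;a,b=b,a
    return np.array([cx,cy])/1000,a,b,(an+np.pi/2)%np.pi-np.pi/2   # centre, long, short, long-axis angle
E
python3 - <<'E'
from h import *
c=cap('wrist')
for uv in((237,216),(366,166)): print(rect(c,*uv))
t=cap('top')
for uv in((360,188),(365.5,236)): print(rect(t,*uv,r=16))
E
```

```text
(array([ 0.42319754, -0.3746004 ]), 87.05290222167969, 48.781524658203125, np.float64(1.3778938485024783))
(array([ 0.6065473 , -0.36106604]), 69.58251953125, 52.16889953613281, np.float64(1.3573819154705795))
(array([ 0.61142462, -0.37637842]), 126.18875122070312, 94.98986053466797, np.float64(-0.04739694371041292))
(array([ 0.41123782, -0.38980945]), 135.95298767089844, 80.4358139038086, np.float64(-0.3233607532413121))
```

```bash
python3 - <<'E'
from h import *
mv([.4228,-.3748,.10],down(-.193))
mv([.4228,-.3748,.017],down(-.193))
E
```

```text
rows>=5.2 0.9 row [0.2659, -0.0718, -0.0824, -0.2096, 0.0001, 0.0001]
rows>=7.1 0.9 row [0.3766, -0.0718, -0.0825, -0.2096, 0.0001, 0.0001]
```

Request:
carry_out:
  motion:
    - [0.2,-0.072,-0.082,-0.21,0,0,75]
    - [0.2,-0.072,-0.082,-0.21,0,0,75]
    - [0.2,-0.072,-0.082,-0.21,0,0,75]
    - [0.2,-0.072,-0.082,-0.21,0,0,75]
    - [0.266,-0.072,-0.082,-0.21,0,0,75]
    - [0.32,-0.072,-0.082,-0.21,0,0,75]
    - [0.36,-0.072,-0.082,-0.21,0,0,75]
    - [0.376,-0.072,-0.082,-0.21,0,0,75]

```text
time_s: 3.78
eef_pos: [0.4213, -0.3729, 0.0122]
tool_rot: [0.702, 0.07, 0.706, -0.066]
wrist_force: [0.7, 1.2, -1.3]
width: 0.882
```

Request:
carry_out:
  motion:
    - [0,0,0,0,0,0,40]
    - [0,0,0,0,0,0,40]
    - [0,0,0,0,0,0,40]
    - [0,0,0,0,0,0,40]
    - [0,0,0,0,0,0,40]
    - [0,0,0,0,0,0,40]
    - [0,0,0,0,0,0,40]
  grip_force: 30

```text
time_s: 4.37
eef_pos: [0.4244, -0.3759, 0.0196]
tool_rot: [0.705, 0.066, 0.703, -0.068]
wrist_force: [-0.1, 0.6, 8.5]
width: 0.551
```

```bash
cat >> h.py <<'E'
CH=np.array([.5117,.1357,0]);YAW=1.754
def W(p): return CH+R.from_euler('z',YAW).apply(p)
E
python3 - <<'E'
from h import *
t=W([-.02,.06,.30]);print(t)
mv(t,down(.183)); P,Q=tool(); mv(P+[0,0,.2]); mv(P*.5+.5*t+[0,0,.1],down(0))
E
```

```text
[0.45634771 0.10510386 0.3       ]
rows>=13.4 3.0 row [-0.3758, 0.6369, -0.0781, -0.712, 0.0045, 0.006]
rows>=4.8 0.0 row [-0.2667, -0.0007, 0.0008, 0.0, 0.0, 0.0]
rows>=8.2 1.5 row [-0.3212, 0.3181, -0.0387, -0.3625, 0.005, 0.0056]
```

Request:
carry_out:
  motion:
    - [-0.05,0,0,0,0,0,40]
    - [-0.1,0,0,0,0,0,40]
    - [-0.15,0,0,0,0,0,40]
    - [-0.2,0,0,0,0,0,40]
    - [-0.24,0.03,0,-0.1,0,0,40]
    - [-0.28,0.07,-0.01,-0.2,0,0,40]
    - [-0.32,0.11,-0.015,-0.3,0,0,40]
    - [-0.35,0.15,-0.02,-0.35,0,0,40]

```text
time_s: 5.03
eef_pos: [0.4298, -0.2605, 0.2828]
tool_rot: [0.708, 0.001, 0.706, -0.002]
wrist_force: [1.0, -0.3, -1.7]
width: 0.551
```

Request:
carry_out:
  motion:
    - [-0.026,0.05,-0.006,-0.06,0,0,40]
    - [-0.026,0.1,-0.012,-0.12,0,0,40]
    - [-0.026,0.15,-0.018,-0.18,0,0,40]
    - [-0.026,0.2,-0.024,-0.24,0,0,40]
    - [-0.026,0.25,-0.03,-0.3,0,0,40]
    - [-0.026,0.3,-0.036,-0.36,0,0,40]
    - [-0.026,0.35,-0.042,-0.36,0,0,40]
    - [-0.026,0.4,-0.048,-0.36,0,0,40]

```text
time_s: 5.7
eef_pos: [0.3951, 0.0404, 0.3003]
tool_rot: [0.705, -0.064, 0.703, 0.064]
wrist_force: [1.0, 1.1, -1.3]
width: 0.552
```

```bash
python3 - <<'E'
from h import *
t=W([-.02,.06,.30]);o=get_obs();print(tool()[0],o['width'],o['wrist_force'])
mv(t,down(.183))
c=cap('wrist','w2.png')
E
```

```text
[0.39514596 0.04036978 0.30028523] 0.5523543821062715 [ 0.96851038  1.05148016 -1.26696794]
rows>=2.1 0.0 row [0.0005, 0.0701, 0.0959, -0.0025, 0.0038, 0.0013]
```

View pics/w2.png

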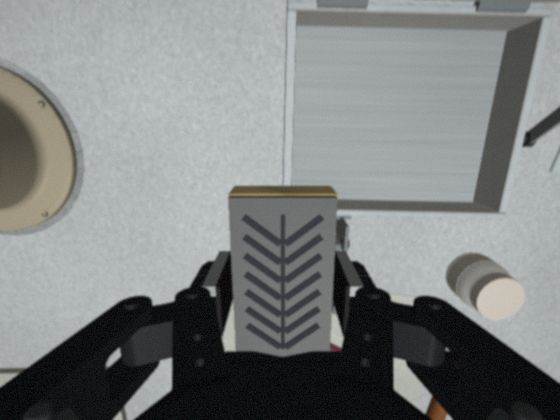

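```bash
python3 - <<'E'
from h import *
c=cap('wrist')
A=onz(c,284,211,.075);B=onz(c,504,213,.075);print(A,B,np.linalg.norm(A-B))
C=onz(c,290,8,.075);print(C,R.from_euler('z',YAW).inv().apply(C-CH))
y=A-B; yaw=np.arctan2(y[1],y[0])-np.pi/2; print(yaw+2*np.pi,(A+B)/2-R.from_euler('z',yaw).apply([-.112,0,.075]))
for p in((-.112,-.135,.075),(-.112,.135,.075),(.112,.135,.075),(-.104,.125,.022),(-.104,-.125,.022),(.104,-.125,.022)):print(p,proj(c,W(p)))
E
```

```text
[0.40277672 0.01523938 0.075     ] [0.66218362 0.06110596 0.075     ] 0.2634306041894885
[0.36931258 0.22478808 0.075     ] [0.11353742 0.12377447 0.075     ]
1.745800832367756 [5.12979564e-01 1.48461953e-01 1.38777878e-17]
(-0.112, -0.135, 0.075) [502.66761576 221.93901267]
(-0.112, 0.135, 0.075) [279.02433001 221.67953523]
(0.112, 0.135, 0.075) [278.83372469   9.71044954]
(-0.104, 0.125, 0.022) [286.63151968 204.19662829]
(-0.104, -0.125, 0.022) [469.59526647 204.42276928]
(0.104, -0.125, 0.022) [499.41588081  33.92473361]
```

```bash
python3 - <<'E'
from h import *
g=cv2.cvtColor(cv2.imread('pics/w2.png'),cv2.COLOR_BGR2GRAY).astype(int)
for u in(380,440): print(u,list(zip(range(192,230),g[192:230,u-2:u+3].mean(1).astype(int))))
for v in(60,150): print(v,list(zip(range(272,304),g[v-2:v+3,272:304].mean(0).astype(int))))
for v in(60,150): print(v,list(zip(range(470,556),g[v-1:v+2,470:556].mean(0).astype(int))))
for u in(380,440): print(u,list(zip(range(0,30),g[0:30,u-2:u+3].mean(1).astype(int))))
E
```

```text
380 [(192, np.int64(168)), (193, np.int64(167)), (194, np.int64(166)), (195, np.int64(167)), (196, np.int64(168)), (197, np.int64(170)), (198, np.int64(167)), (199, np.int64(150)), (200, np.int64(128)), (201, np.int64(103)), (202, np.int64(94)), (203, np.int64(90)), (204, np.int64(91)), (205, np.int64(91)), (206, np.int64(90)), (207, np.int64(90)), (208, np.int64(92)), (209, np.int64(105)), (210, np.int64(133)), (211, np.int64(160)), (212, np.int64(177)), (213, np.int64(185)), (214, np.int64(184)), (215, np.int64(181)), (216, np.int64(177)), (217, np.int64(178)), (218, np.int64(182)), (219, np.int64(184)), (220, np.int64(185)), (221, np.int64(185)), (222, np.int64(184)), (223, np.int64(182)), (224, np.int64(183)), (225, np.int64(182)), (226, np.int64(182)), (227, np.int64(182)), (228, np.int64(183)), (229, np.int64(183))]
440 [(192, np.int64(167)), (193, np.int64(168)), (194, np.int64(166)), (195, np.int64(166)), (196, np.int64(168)), (197, np.int64(167)), (198, np.int64(168)), (199, np.int64(165)), (200, np.int64(153)), (201, np.int64(132)), (202, np.int64(106)), (203, np.int64(92))
[... 6268 characters left out ...]
int64(125)), (27, np.int64(135)), (28, np.int64(147)), (29, np.int64(154))]
440 [(0, np.int64(159)), (1, np.int64(165)), (2, np.int64(171)), (3, np.int64(168)), (4, np.int64(165)), (5, np.int64(161)), (6, np.int64(163)), (7, np.int64(166)), (8, np.int64(170)), (9, np.int64(170)), (10, np.int64(170)), (11, np.int64(166)), (12, np.int64(158)), (13, np.int64(143)), (14, np.int64(130)), (15, np.int64(116)), (16, np.int64(115)), (17, np.int64(113)), (18, np.int64(111)), (19, np.int64(112)), (20, np.int64(114)), (21, np.int64(112)), (22, np.int64(114)), (23, np.int64(113)), (24, np.int64(114)), (25, np.int64(113)), (26, np.int64(117)), (27, np.int64(119)), (28, np.int64(127)), (29, np.int64(135))]
```

```bash
python3 - <<'E'
from h import *
from scipy.optimize import least_squares
c=cap('wrist')
D=[(0,-.104,.075,380,210.3),(0,-.104,.075,440,211.8),(0,-.104,.022,380,200.3),(0,-.104,.022,440,201.5),(1,.125,.075,294,60),(1,.125,.075,291.3,150),(1,-.125,.075,532.5,60),(1,-.125,.075,512.5,150),(1,-.125,.022,501,60),(1,-.125,.022,483,150),(0,.104,.075,380,12.5),(0,.104,.075,440,13.3),(0,.104,.022,380,27.5)]
P=[onz(c,u,v,z) for _,_,z,u,v in D]
f=lambda s:[1000*(R.from_euler('z',s[2]).inv().apply(p-[s[0],s[1],0])[d[0]]-d[1]) for p,d in zip(P,D)]
r=least_squares(f,[.512,.136,1.754]);print(r.x,np.round(r.fun,1))
E
```

```text
[0.51618612 0.13899078 1.73637815] [ 0.5  0.1 -0.1 -0.1  0.3  0.4  0.6  0.3 -0.8 -0.7 -0.7 -0.1  0.3]
```

```bash
cat >> h.py <<'E'
CH=np.array([.5162,.1390,0]);YAW=1.7364;PH=YAW-np.pi/2
E
python3 - <<'E'
from h import *
mv(W([-.02,.06,.30]),down(PH)); mv(W([-.02,.06,.043]),down(PH))
E
```

```text
rows>=2.3 0.2 row [0.0005, 0.0741, 0.102, 0.0398, 0.0036, 0.0012]
rows>=6.6 0.2 row [0.3432, 0.0743, 0.1014, 0.0398, 0.0036, 0.0012]
```

Request:
carry_out:
  motion:
    - [0,0.074,0.102,0.04,0,0,40]
    - [0,0.074,0.102,0.04,0,0,40]
    - [0.05,0.074,0.102,0.04,0,0,40]
    - [0.1,0.074,0.102,0.04,0,0,40]
    - [0.15,0.074,0.102,0.04,0,0,40]
    - [0.2,0.074,0.102,0.04,0,0,40]
    - [0.25,0.074,0.102,0.04,0,0,40]
    - [0.28,0.074,0.102,0.04,0,0,40]

```text
time_s: 6.52
eef_pos: [0.4602, 0.1058, 0.0864]
tool_rot: [0.704, -0.056, 0.706, 0.056]
wrist_force: [-0.5, 0.2, -1.8]
width: 0.55
```

```bash
python3 - <<'E'
from h import *
print(get_obs()['wrist_force'],tool()[0])
mv(W([-.02,.06,.043]),down(PH))
E
```

```text
[-0.45288733  0.16422565 -1.83067139] [0.46015055 0.10581756 0.08642893]
rows>=1.0 0.1 row [0.0579, 0.0046, 0.0012, -0.0119, -0.0062, -0.0008]
```

Request:
carry_out:
  motion:
    - [0.02,0.004,0.001,0,0,0,40]
    - [0.04,0.004,0.001,0,0,0,40]
    - [0.055,0.004,0.001,0,0,0,40]
    - [0.058,0.004,0.001,0,0,0,40]
    - [0.058,0.004,0.001,0,0,0,40]

```text
time_s: 6.93
eef_pos: [0.4617, 0.1093, 0.0457]
tool_rot: [0.705, -0.056, 0.705, 0.056]
wrist_force: [0.5, 0.1, -1.2]
width: 0.553
```

Request:
carry_out:
  motion:
    - [0,0,0,0,0,0,62]
    - [0,0,0,0,0,0,62]
    - [0,0,0,0,0,0,62]
    - [-0.04,0,0,0,0,0,62]
    - [-0.09,0,0,0,0,0,62]
    - [-0.15,0,0,0,0,0,62]
    - [-0.2,0,0,0,0,0,62]
    - [-0.26,0,0,0,0,0,62]

```text
time_s: 7.6
eef_pos: [0.4609, 0.1101, 0.2402]
tool_rot: [0.705, -0.057, 0.704, 0.057]
wrist_force: [0.6, -1.1, 0.7]
width: 0.723
```

```bash
python3 - <<'E'
from h import *
t=[.6062,-.3605,.28]
mv(t,down(1.357-np.pi/2))
E
```

```text
rows>=11.8 3.0 row [-0.0529, -0.6504, 0.0906, 0.716, 0.0019, 0.0001]
```

Request:
carry_out:
  motion:
    - [-0.053,-0.04,0,0.05,0,0,80]
    - [-0.053,-0.09,0.01,0.15,0,0,80]
    - [-0.053,-0.14,0.02,0.25,0,0,80]
    - [-0.053,-0.19,0.03,0.35,0,0,80]
    - [-0.053,-0.24,0.04,0.45,0,0,80]
    - [-0.053,-0.29,0.05,0.55,0,0,80]
    - [-0.053,-0.34,0.06,0.65,0,0,80]
    - [-0.053,-0.39,0.07,0.716,0,0,80]

```text
time_s: 8.27
eef_pos: [0.5604, -0.1721, 0.278]
tool_rot: [0.703, 0.076, 0.703, -0.077]
wrist_force: [0.4, 1.2, 0.6]
width: 0.938
```

Request:
carry_out:
  motion:
    - [0,-0.05,0.005,0,0,0,80]
    - [0,-0.1,0.01,0,0,0,80]
    - [0,-0.15,0.015,0,0,0,80]
    - [0,-0.2,0.02,0,0,0,80]
    - [0,-0.22,0.02,0,0,0,80]
    - [0,-0.22,0.02,0,0,0,80]

```text
time_s: 8.77
eef_pos: [0.5386, -0.3377, 0.277]
tool_rot: [0.703, 0.077, 0.703, -0.077]
wrist_force: [-0.3, -0.2, -0.9]
width: 0.934
```

```bash
python3 - <<'E'
from h import *
c=cap('wrist','w3.png'); u=proj(c,[.6062,-.3605,.022]);print(u,tool()[0])
for x in recognise('wrist','block4'): print(np.round(x['bbox']),x['p'])
print(rect(c,*u))
mv([.6062,-.3605,.017],down(1.357-np.pi/2))
E
```

```text
[338.03298529 186.09197239] [ 0.53928643 -0.33557591  0.27718054]
[227.  84.  45.  66.] 0.85
[320. 159.  43.  56.] 0.6
[314. 285.  57.  55.] 0.56
(array([ 0.60786151, -0.36030402]), 69.35295867919922, 50.82664489746094, np.float64(1.3517458676556444))
rows>=6.5 0.0 row [0.3473, -0.0155, 0.0939, -0.001, 0.0003, -0.0006]
```

Request:
carry_out:
  motion:
    - [0.05,-0.016,0.05,0,0,0,75]
    - [0.1,-0.016,0.095,0,0,0,75]
    - [0.15,-0.016,0.095,0,0,0,75]
    - [0.2,-0.016,0.095,0,0,0,75]
    - [0.25,-0.016,0.095,0,0,0,75]
    - [0.3,-0.016,0.095,0,0,0,75]
    - [0.335,-0.016,0.095,0,0,0,75]
    - [0.346,-0.016,0.095,0,0,0,75]

```text
time_s: 9.53
eef_pos: [0.6058, -0.3579, 0.0129]
tool_rot: [0.701, 0.076, 0.705, -0.073]
wrist_force: [0.6, 1.8, -0.9]
width: 0.876
```

Request:
carry_out:
  motion:
    - [0,0,0,0,0,0,42]
    - [0,0,0,0,0,0,42]
    - [0,0,0,0,0,0,42]
    - [0,0,0,0,0,0,42]
    - [0,0,0,0,0,0,42]
    - [0,0,0,0,0,0,42]
    - [-0.02,0,0,0,0,0,42]
    - [-0.06,0,0,0,0,0,42]

```text
time_s: 10.2
eef_pos: [0.6055, -0.3604, 0.0609]
tool_rot: [0.701, 0.077, 0.705, -0.074]
wrist_force: [-0.6, 0.1, -1.8]
width: 0.574
```

```bash
python3 - <<'E'
from h import *
t=W([-.02,-.06,.30])
mv(t,down(PH))
E
```

```text
rows>=13.1 3.0 row [-0.316, 0.6312, -0.1753, -0.7251, -0.0094, -0.0073]
```

Request:
carry_out:
  motion:
    - [-0.05,0,0,0,0,0,42]
    - [-0.1,0,0,0,0,0,42]
    - [-0.15,0.01,0,0,0,0,42]
    - [-0.2,0.04,-0.01,-0.05,0,0,42]
    - [-0.24,0.08,-0.02,-0.1,0,0,42]
    - [-0.28,0.12,-0.03,-0.2,0,0,42]
    - [-0.3,0.17,-0.045,-0.3,0,0,42]
    - [-0.316,0.22,-0.06,-0.36,0,0,42]

```text
time_s: 10.87
eef_pos: [0.5978, -0.194, 0.3021]
tool_rot: [0.708, 0.008, 0.706, -0.009]
wrist_force: [0.7, -0.4, -1.3]
width: 0.574
```

Request:
carry_out:
  motion:
    - [0,0.05,0.0,-0.06,0,0,42]
    - [0,0.1,0.0,-0.12,0,0,42]
    - [0,0.15,0.0,-0.18,0,0,42]
    - [0,0.2,0.0,-0.24,0,0,42]
    - [0,0.25,0.0,-0.3,0,0,42]
    - [0,0.3,0.0,-0.36,0,0,42]
    - [0,0.34,0,-0.36,0,0,42]
    - [0,0.34,0,-0.36,0,0,42]

```text
time_s: 11.53
eef_pos: [0.604, 0.0651, 0.3001]
tool_rot: [0.705, -0.059, 0.704, 0.06]
wrist_force: [-0.9, 0.2, -0.6]
width: 0.578
```

```bash
python3 - <<'E'
from h import *
print(tool()[0],get_obs()['width'])
mv(W([-.02,-.06,.30]),down(PH))
mv(W([-.02,-.06,.043]),down(PH))
E
```

```text
[0.60400839 0.06509164 0.30010784] 0.5776979275489242
rows>=1.7 0.0 row [0.0002, 0.0899, -0.019, 0.0054, 0.0037, -0.002]
rows>=6.4 0.0 row [0.3429, 0.0895, -0.0196, 0.0054, 0.0037, -0.002]
```

Request:
carry_out:
  motion:
    - [0,0.06,-0.02,0,0,0,42]
    - [0.03,0.09,-0.02,0,0,0,42]
    - [0.08,0.09,-0.02,0,0,0,42]
    - [0.13,0.09,-0.02,0,0,0,42]
    - [0.18,0.09,-0.02,0,0,0,42]
    - [0.23,0.09,-0.02,0,0,0,42]
    - [0.28,0.09,-0.02,0,0,0,42]
    - [0.3,0.09,-0.02,0,0,0,42]

```text
time_s: 12.2
eef_pos: [0.5769, 0.1236, 0.0698]
tool_rot: [0.703, -0.057, 0.707, 0.058]
wrist_force: [-0.3, 0.0, -1.4]
width: 0.578
```

```bash
python3 - <<'E'
from h import *
print(get_obs()['wrist_force'])
mv(W([-.02,-.06,.043]),down(PH))
E
```

```text
[-2.72233093e-01  1.09096269e-03 -1.38813510e+00]
rows>=0.7 0.1 row [0.0357, 0.0069, 0.0037, -0.0056, -0.0109, -0.0013]
```

Request:
carry_out:
  motion:
    - [0.015,0.0,0.0,0,0,0,42]
    - [0.03,0.0,0.0,0,0,0,42]
    - [0.04,0.0,0.0,0,0,0,42]
    - [0.042,0.0,0.0,0,0,0,42]
    - [0.042,0.0,0.0,0,0,0,42]

```text
time_s: 12.62
eef_pos: [0.5796, 0.124, 0.0429]
tool_rot: [0.705, -0.058, 0.704, 0.057]
wrist_force: [-0.2, 0.1, -0.6]
width: 0.579
```

Request:
carry_out:
  motion:
    - [0,0,0,0,0,0,64]
    - [0,0,0,0,0,0,64]
    - [0,0,0,0,0,0,64]
    - [-0.04,0,0,0,0,0,64]
    - [-0.09,0,0,0,0,0,64]
    - [-0.15,-0.02,0,0,0,0,64]
    - [-0.2,-0.06,0,0,0,0,64]
    - [-0.26,-0.1,0,0,0,0,64]

```text
time_s: 13.28
eef_pos: [0.5888, 0.0631, 0.2192]
tool_rot: [0.705, -0.058, 0.704, 0.058]
wrist_force: [0.7, -0.3, 0.2]
width: 0.748
```

```bash
python3 - <<'E'
from h import *
c=cap('wrist','w4.png');print(tool()[0])
E
```

```text
[0.59177816 0.05885818 0.22639216]
```

View pics/w4.png

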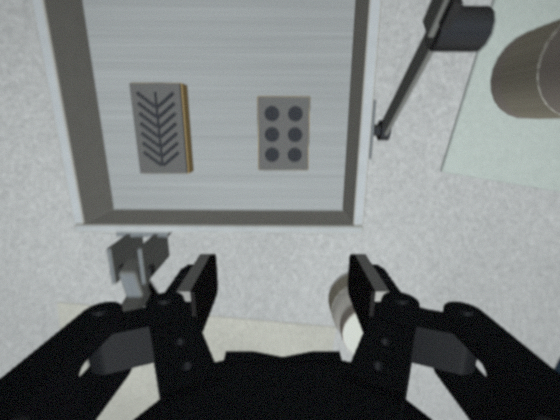

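Both blocks lie flat and apart: leaf at (160,128), dots at (284,133). The knuckle boss is at (465,28) and the stay pivot at (382,130). Next comes the stay geometry.

```bash
python3 - <<'E'
from h import *
c=cap('wrist')
for p in((.042,-.163,.141),(.042,-.148,.141),(.042,-.178,.141),(-.017,-.163,.06),(-.017,-.148,.06)): print(p,proj(c,W(p)))
mv(W([-.005,-.166,.225]),down(PH))
mv(W([.012,-.166,.14]),down(PH)); print(W([.012,-.166,.14]))
E
```

```text
(0.042, -0.163, 0.141) [446.01316544  11.09405191]
(0.042, -0.148, 0.141) [421.4368135   11.19700969]
(0.042, -0.178, 0.141) [470.56809856  10.98367061]
(-0.017, -0.163, 0.06) [390.34971215 115.28241468]
(-0.017, -0.148, 0.06) [374.00853633 115.38596234]
rows>=3.2 0.1 row [-0.0014, 0.1136, 0.1391, -0.0104, 0.0207, 0.0068]
rows>=4.0 0.1 row [0.1119, 0.1367, 0.1377, -0.0104, 0.0207, 0.0068]
[0.67795078 0.17820056 0.14      ]
```

Request:
carry_out:
  motion:
    - [0,0,0.05,0,0,0,0]
    - [0,0.03,0.1,0,0,0,0]
    - [0,0.06,0.139,0,0,0,0]
    - [0,0.08,0.139,0,0,0,0]
    - [0,0.08,0.139,0,0,0,0]
    - [0,0.08,0.139,0,0,0,0]
    - [0,0.08,0.139,0,0,0,0]
    - [0,0.08,0.139,0,0,0,0]

```text
time_s: 14.05
eef_pos: [0.6818, 0.1386, 0.2174]
tool_rot: [0.705, -0.057, 0.705, 0.057]
wrist_force: [-0.6, 0.9, -0.3]
width: 0.0
```

```bash
python3 - <<'E'
from h import *
c=cap('wrist','w5.png');print(tool()[0], get_obs()['width'])
for p in((.042,-.163,.141),(.042,-.148,.141),(.042,-.178,.141),(-.017,-.163,.06),(-.112,-.135,.075)): print(p,proj(c,W(p)))
E
```

```text
[0.68184965 0.1386088  0.21752361] 0.000672752376777027
(0.042, -0.163, 0.141) [280.88001313 122.09003156]
(0.042, -0.148, 0.141) [257.34761414 122.20377101]
(0.042, -0.178, 0.141) [304.41389141 121.97317362]
(-0.017, -0.163, 0.06) [281.56221412 187.38839878]
(-0.112, -0.135, 0.075) [253.53271621 285.68957515]
```

View pics/w5.png

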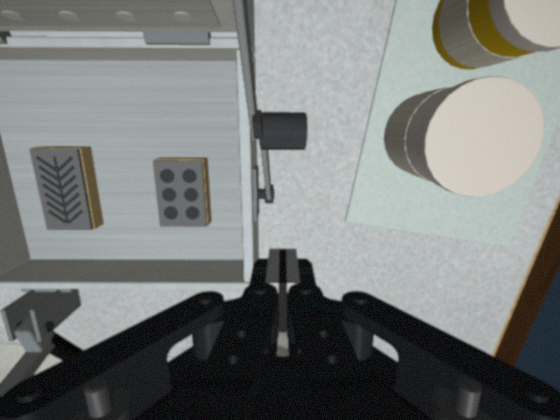

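The knuckle boss is at (281,131), about 6 mm nearer the front than computed. The finger sits in line with it.

```bash
python3 - <<'E'
from h import *
mv(W([-.002,-.165,.139]),down(PH))
E
```

```text
rows>=2.0 0.0 row [0.1047, 0.0343, 0.002, -0.0071, 0.0012, 0.0004]
```

Request:
carry_out:
  motion:
    - [0.04,0.02,0.002,0,0,0,0]
    - [0.08,0.034,0.002,0,0,0,0]
    - [0.1,0.034,0.002,0,0,0,0]
    - [0.104,0.034,0.002,0,0,0,0]
    - [0.104,0.034,0.002,0,0,0,0]
    - [0.104,0.034,0.002,0,0,0,0]

```text
time_s: 14.6
eef_pos: [0.6801, 0.1643, 0.1407]
tool_rot: [0.706, -0.057, 0.704, 0.057]
wrist_force: [-0.4, 1.7, 0.8]
width: -0.006
```

Request:
carry_out:
  motion:
    - [0.0,0.008,0,0,0,0,0]
    - [0.0,0.015,0,0,0,0,0]
    - [0.0,0.022,0,0,0,0,0]
    - [0.002,0.028,0,0,0,0,0]
    - [0.005,0.034,0,0,0,0,0]
    - [0.009,0.04,0,0,0,0,0]
    - [0.012,0.045,0,0,0,0,0]
    - [0.015,0.05,0,0,0,0,0]

```text
time_s: 15.27
eef_pos: [0.6738, 0.1998, 0.126]
tool_rot: [0.705, -0.059, 0.705, 0.056]
wrist_force: [5.2, -16.6, -10.2]
width: 0.002
```

```bash
python3 - <<'E'
from h import *
c=cap('wrist','w6.png');p=tool()[0];print(R.from_euler('z',YAW).inv().apply(p-CH), get_obs()['wrist_force'])
s=cap('scene'); cv2.imwrite('pics/c2.png',np.hstack([cv2.resize(c['img'][0:300,150:450],(450,450)),cv2.resize(s['img'][120:270,250:400],(450,450),interpolation=cv2.INTER_CUBIC)])[:, :800])
E
```

```text
[ 0.03441737 -0.16537464  0.12533891] [  6.64970968 -10.43220222  -7.99657045]
```

View pics/c2.png

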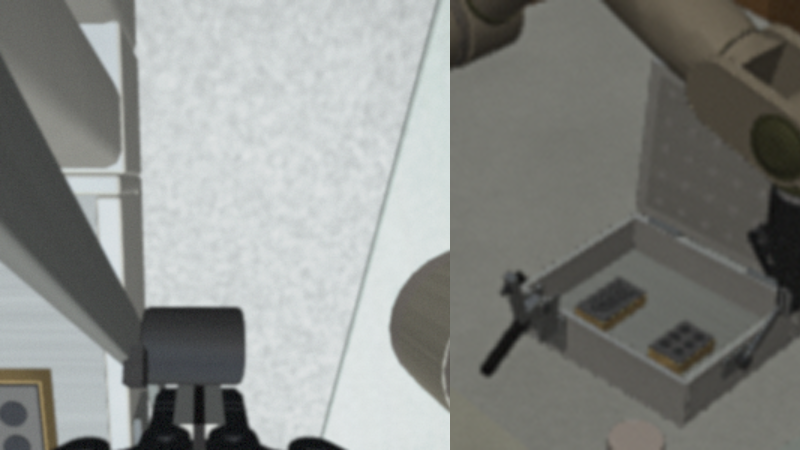

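Request:
carry_out:
  motion:
    - [0.004,0.004,0,0,0,0,0]
    - [0.007,0.008,0,0,0,0,0]
    - [0.01,0.012,0,0,0,0,0]
    - [0.013,0.016,0,0,0,0,0]
    - [0.015,0.018,0,0,0,0,0]
    - [0.015,0.018,0,0,0,0,0]

```text
time_s: 15.87
eef_pos: [0.6725, 0.208, 0.116]
tool_rot: [0.704, -0.06, 0.705, 0.052]
wrist_force: [1.0, -31.4, 0.9]
width: -0.004
```

```bash
python3 - <<'E'
from h import *
p=tool()[0];print(R.from_euler('z',YAW).inv().apply(p-CH), get_obs()['wrist_force'])
E
```

```text
[ 0.04227325 -0.16549715  0.11604183] [  0.99475995 -31.37796148   0.92843741]
```

Request:
carry_out:
  motion:
    - [-0.005,-0.012,0,0,0,0,0]
    - [-0.02,-0.03,0,0,0,0,0]
    - [-0.06,-0.05,0,0,0,0,0]
    - [-0.11,-0.07,0,0,0,0,0]
    - [-0.16,-0.09,0,0,0,0,0]
    - [-0.21,-0.11,0,0,0,0,0]
    - [-0.23,-0.13,0,0,0,0,0]
    - [-0.23,-0.13,0,0,0,0,0]

```text
time_s: 16.53
eef_pos: [0.6882, 0.1169, 0.2949]
tool_rot: [0.708, -0.057, 0.701, 0.057]
wrist_force: [-0.2, -0.4, 0.1]
width: 0.001
```

```bash
python3 - <<'E'
from h import *
p=tool()[0];print(R.from_euler('z',YAW).inv().apply(p-CH), get_obs()['wrist_force'])
c=cap('wrist','w7.png');
for q in((.042,-.163,.141),(.064,-.163,.118)): print(proj(c,W(q)))
E
```

```text
[-0.05016167 -0.16596021  0.29487398] [-0.21077225 -0.38522406  0.12280758]
[276.20746165  94.8109285 ]
[276.17262041  71.2395713 ]
```

View pics/w7.png

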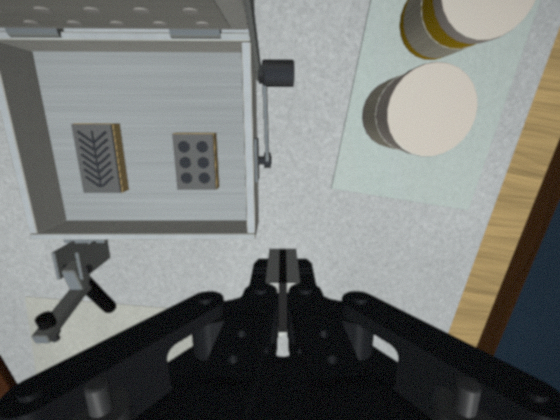

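The boss is now at (277,72). That matches fold ≈0.46 and hood ≈1.64, so the stay is broken. Next is the handle.

```bash
python3 - <<'E'
from h import *
print(get_obs()['joints'].round(2))
t=W([.146,-.03,.42]);print(t); mv(t); mv(W([-.05,-.1,.42])); mv(t,down(YAW-np.pi))
E
```

```text
[ 0.    0.71  0.76  0.    1.66 -0.16]
[0.5217218  0.28794801 0.42      ]
rows>=6.5 0.0 row [-0.1723, 0.2588, -0.1809, 0.0, 0.0, 0.0]
rows>=3.5 0.0 row [-0.1718, -0.0022, -0.0866, 0.0, 0.0, 0.0]
rows>=6.5 12.5 row [-0.1723, 0.2588, -0.1809, 2.993, 0.0072, -0.0067]
```

Request:
carry_out:
  motion:
    - [-0.05,0,-0.02,0.2,0,0,0]
    - [-0.1,0,-0.05,0.4,0,0,0]
    - [-0.14,0,-0.087,0.6,0,0,0]
    - [-0.172,0,-0.087,0.8,0,0,0]
    - [-0.172,0,-0.087,1,0,0,0]
    - [-0.172,0.0,-0.087,1,0,0,30]
    - [-0.172,0.0,-0.087,1,0,0,60]

```text
time_s: 17.17
eef_pos: [0.6225, 0.1093, 0.4161]
tool_rot: [0.695, 0.125, 0.697, -0.125]
wrist_force: [0.6, -0.8, -0.8]
width: 0.275
```

```bash
python3 - <<'E'
from h import *
print(tool()[0],get_obs()['joints'].round(2))
t=W([.146,-.03,.42]);mv(t,down(YAW-np.pi))
E
```

```text
[0.62249247 0.10932071 0.41607227] [-0.01  0.55  0.71  0.    1.88  0.35]
rows>=4.9 8.4 row [-0.0047, 0.1763, -0.209, 2.003, -0.0045, 0.004]
```

Request:
carry_out:
  motion:
    - [0,0.03,-0.03,0.24,0,0,60]
    - [0,0.06,-0.07,0.48,0,0,60]
    - [0,0.1,-0.11,0.72,0,0,60]
    - [0,0.14,-0.16,0.96,0,0,60]
    - [-0.004,0.176,-0.209,1,0,0,60]
    - [-0.004,0.176,-0.209,1,0,0,60]

```text
time_s: 17.67
eef_pos: [0.5195, 0.2917, 0.4197]
tool_rot: [0.639, 0.3, 0.641, -0.301]
wrist_force: [0.7, -0.7, -0.1]
width: 0.704
```

Request:
carry_out:
  motion:
    - [0,0,0,0.24,0,0,60]
    - [0,0,0,0.48,0,0,60]
    - [0,0,0,0.72,0,0,60]
    - [0,0,0,0.96,0,0,60]
    - [0,0,0,1,0,0,60]
    - [0,0,0,1,0,0,60]

```text
time_s: 18.17
eef_pos: [0.5226, 0.2875, 0.4195]
tool_rot: [0.54, 0.456, 0.54, -0.457]
wrist_force: [-0.2, -0.2, -0.4]
width: 0.7
```

```bash
python3 - <<'E'
from h import *
c=cap('wrist','w8.png')
print(tool()[0],get_obs()['joints'].round(2),get_obs()['width'])
mv(W([.146,-.03,.42]),down(YAW-np.pi))
for q in((.1462,-.085,.3373),(.1462,.025,.3373)): print(proj(c,W(q)))
E
```

```text
[0.52261674 0.2874046  0.41980773] [0.31 0.45 0.86 0.   1.83 1.71] 0.7021355589941449
rows>=0.0 0.0 row [-0.0003, -0.0011, -0.0009, 0.0048, 0.0003, 0.0033]
[280.51508988 147.15405156]
[280.67577994 292.9429907 ]
```

View pics/w8.png

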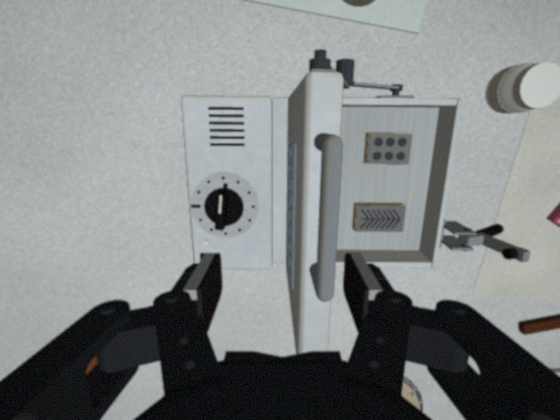

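The bar runs from (330,137) to (326,298), about 48 px off the 1.64 rad prediction, so the hood has come down further. The selector is at (222,207) with the bar mark at (196,206). I'll check the projection before grasping.

```bash
python3 - <<'E'
from h import *
c=cap('wrist')
for q in((-.112,-.135,.075),(-.112,.135,.075),(.295,-.135,.09),(.295,.135,.09)): print('chest',q,proj(c,W(q)).round(1))
for th in(1.64,1.57,1.5,1.45,1.4):
    x=.112-.264*np.cos(th)+.016*np.sin(th);z=.075+.264*np.sin(th)+.016*np.cos(th)
    print(th,round(x,4),round(z,4),[proj(c,W((x,y,z))).round(1).tolist() for y in(-.085,.025)],'edge',[proj(c,W((.112-.226*np.cos(th)+n*np.sin(th),-.137,.075+.226*np.sin(th)+n*np.cos(th)))).round(0).tolist() for n in(0,.03)])
E
```

```text
chest (-0.112, -0.135, 0.075) [460.1  98.2]
chest (-0.112, 0.135, 0.075) [434.4 268.2]
chest (0.295, -0.135, 0.09) [175.  97.]
chest (0.295, 0.135, 0.09) [190.6 272. ]
1.64 0.1462 0.3373 [[280.5, 147.2], [280.6, 292.8]] edge [[306.0, 72.0], [266.0, 72.0]]
1.57 0.1278 0.339 [[308.2, 147.4], [304.7, 294.0]] edge [[327.0, 72.0], [287.0, 72.0]]
1.5 0.1093 0.3395 [[336.1, 147.5], [329.0, 294.4]] edge [[349.0, 72.0], [308.0, 71.0]]
1.45 0.0961 0.339 [[355.9, 147.4], [346.2, 294.1]] edge [[364.0, 72.0], [324.0, 71.0]]
1.4 0.0829 0.3379 [[375.2, 147.3], [363.1, 293.3]] edge [[378.0, 72.0], [340.0, 71.0]]
```

```bash
cat >> h.py <<'E'
def bar(th): return np.array([.112-.264*np.cos(th)+.016*np.sin(th),-.03,.075+.264*np.sin(th)+.016*np.cos(th)])
E
python3 - <<'E'
from h import *
b=bar(1.513);mv(W(b+[0,0,.05]),down(YAW-np.pi));mv(W(b-[0,0,.005]),down(YAW-np.pi))
E
```

```text
rows>=1.1 0.0 row [0.0408, -0.001, 0.0434, 0.0038, 0.0003, 0.0024]
rows>=2.2 0.0 row [0.1142, -0.0009, 0.0434, 0.0038, 0.0003, 0.0024]
```

Request:
carry_out:
  motion:
    - [0.0,-0.001,0.044,0,0,0,60]
    - [0.0,-0.001,0.044,0,0,0,60]
    - [0.03,-0.001,0.044,0,0,0,60]
    - [0.06,-0.001,0.044,0,0,0,60]
    - [0.09,-0.001,0.044,0,0,0,60]
    - [0.11,-0.001,0.044,0,0,0,60]
    - [0.114,-0.001,0.044,0,0,0,60]
    - [0.114,-0.001,0.044,0,0,0,60]

```text
time_s: 18.93
eef_pos: [0.527, 0.2547, 0.3348]
tool_rot: [0.539, 0.457, 0.54, -0.458]
wrist_force: [0.0, 0.2, 0.4]
width: 0.704
```

Request:
carry_out:
  motion:
    - [0,0,0,0,0,0,30]
    - [0,0,0,0,0,0,10]
    - [0,0,0,0,0,0,5]
    - [0,0,0,0,0,0,5]
    - [0,0,0,0,0,0,5]
    - [0,0,0,0,0,0,5]
    - [0,0,0,0,0,0,5]
    - [0,0,0,0,0,0,5]
  grip_force: 25

```text
time_s: 19.6
eef_pos: [0.5273, 0.2548, 0.3361]
tool_rot: [0.539, 0.458, 0.539, -0.457]
wrist_force: [-0.7, 0.1, 5.6]
width: 0.151
```

```bash
python3 - <<'E'
from h import *
p,q=tool();o=get_obs();print(R.from_euler('z',YAW).inv().apply(p-CH),bar(1.513),o['width']*85.4,o['wrist_force'])
for th in np.arange(1.5,-.01,-.1):
    b=bar(th)-bar(1.513); print(round(th,2), (b[2]/-.75).round(4),(b[0]/-.75).round(4))
E
```

```text
[ 0.1123525  -0.03000341  0.33613111] [ 0.11272355 -0.03        0.33948341] 12.890935528059318 [-0.74603328  0.06810732  5.58606872]
1.5 0.0 0.0046
1.4 0.0021 0.0398
1.3 0.0078 0.0746
1.2 0.0168 0.1086
1.1 0.0293 0.1416
1.0 0.0449 0.1732
0.9 0.0637 0.2031
0.8 0.0853 0.2309
0.7 0.1096 0.2564
0.6 0.1363 0.2794
0.5 0.1652 0.2996
0.4 0.1959 0.3169
0.3 0.2282 0.3309
0.2 0.2618 0.3417
0.1 0.2963 0.3491
-0.0 0.3313 0.353
```

Request:
carry_out:
  motion:
    - [0.0004,0,0.015,0,0,0,5]
    - [0.0013,0,0.029,0,0,0,5]
    - [0.0025,0,0.043,0,0,0,5]
    - [0.0046,0,0.057,0,0,0,5]
    - [0.007,0,0.071,0,0,0,5]
    - [0.01,0,0.085,0,0,0,5]
    - [0.0138,0,0.0985,0,0,0,5]
    - [0.0168,0,0.1086,0,0,0,5]

```text
time_s: 20.27
eef_pos: [0.5404, 0.173, 0.3223]
tool_rot: [0.539, 0.458, 0.539, -0.458]
wrist_force: [-1.7, -0.3, 2.8]
width: 0.151
```

```bash
python3 - <<'E'
from h import *
p,q=tool();o=get_obs();l=R.from_euler('z',YAW).inv().apply(p-CH);print(l,bar(1.2),np.hypot(l[0]-.112,l[2]-.075+.0035),o['width']*85.4,o['wrist_force'],o['torque'],q.as_matrix().round(3).tolist())
for th in np.arange(1.2,-.03,-.05):
    b=bar(th)-bar(1.2); print(round(th,2), (b[2]/-.75).round(4),(b[0]/-.75).round(4))
E
```

```text
[ 0.02956733 -0.02947097  0.3222553 ] [ 0.03125018 -0.03        0.32685604] 0.26395712255066844 12.892746378892134 [-1.74226535 -0.3134417   2.80232618] [ 0.23812562  0.06538596 -0.0724689 ] [[-0.001, 0.987, 0.162], [-0.0, 0.162, -0.987], [-1.0, -0.001, 0.0]]
1.2 -0.0 -0.0
1.15 0.0058 0.0166
1.1 0.0124 0.033
1.05 0.0199 0.049
1.0 0.0281 0.0646
0.95 0.0371 0.0797
0.9 0.0468 0.0944
0.85 0.0573 0.1086
0.8 0.0684 0.1223
0.75 0.0803 0.1353
0.7 0.0927 0.1478
0.65 0.1058 0.1596
0.6 0.1194 0.1708
0.55 0.1336 0.1813
0.5 0.1483 0.191
0.45 0.1635 0.2
0.4 0.1791 0.2082
0.35 0.1951 0.2157
0.3 0.2114 0.2223
0.25 0.2281 0.2281
0.2 0.245 0.2331
0.15 0.2621 0.2372
0.1 0.2794 0.2404
0.05 0.2969 0.2428
-0.0 0.3145 0.2443
```

Request:
carry_out:
  motion:
    - [0.0058,0,0.0166,0,0,0,5]
    - [0.0124,0,0.033,0,0,0,5]
    - [0.0199,0,0.049,0,0,0,5]
    - [0.0281,0,0.0646,0,0,0,5]
    - [0.0371,0,0.0797,0,0,0,5]
    - [0.0468,0,0.0944,0,0,0,5]
    - [0.0573,0,0.1086,0,0,0,5]
    - [0.0684,0,0.1223,0,0,0,5]
  grip_force: 35

```text
time_s: 20.93
eef_pos: [0.5551, 0.0826, 0.2703]
tool_rot: [0.539, 0.457, 0.539, -0.458]
wrist_force: [-3.1, 1.6, -1.7]
width: 0.15
```

```bash
python3 - <<'E'
from h import *
p,q=tool();o=get_obs();l=R.from_euler('z',YAW).inv().apply(p-CH);print(l,bar(.8),np.hypot(l[0]-.112,l[2]-.075+.0035),o['width']*85.4,o['wrist_force'],o['torque'])
for th in np.arange(.8,-.03,-.05):
    b=bar(th)-bar(.8); print(round(th,2), (b[2]/-.75).round(4),(b[0]/-.75).round(4))
E
```

```text
[-0.06202407 -0.02906535  0.27034343] [-0.06045287 -0.03        0.27552932] 0.2642405825570345 12.84453959660635 [-3.10077078  1.62843732 -1.72216613] [ 0.40830711  0.49973401 -0.05641307]
0.8 -0.0 -0.0
0.75 0.0118 0.0131
0.7 0.0243 0.0255
0.65 0.0374 0.0374
0.6 0.051 0.0485
0.55 0.0652 0.059
0.5 0.0799 0.0687
0.45 0.0951 0.0777
0.4 0.1106 0.086
0.35 0.1266 0.0934
0.3 0.143 0.1
0.25 0.1596 0.1058
0.2 0.1765 0.1108
0.15 0.1937 0.1149
0.1 0.211 0.1182
0.05 0.2285 0.1206
-0.0 0.246 0.1221
```

Request:
carry_out:
  motion:
    - [0.0118,0,0.0131,0,0,0,5]
    - [0.0243,0,0.0255,0,0,0,5]
    - [0.0374,0,0.0374,0,0,0,5]
    - [0.051,0,0.0485,0,0,0,5]
    - [0.0652,0,0.059,0,0,0,5]
    - [0.0799,0,0.0687,0,0,0,5]
    - [0.0951,0,0.0777,0,0,0,5]
    - [0.1106,0,0.086,0,0,0,5]

```text
time_s: 21.6
eef_pos: [0.5653, 0.0189, 0.187]
tool_rot: [0.539, 0.457, 0.539, -0.458]
wrist_force: [-5.0, -0.1, -0.6]
width: 0.148
```

```bash
python3 - <<'E'
from h import *
p,q=tool();o=get_obs();l=R.from_euler('z',YAW).inv().apply(p-CH);print(l,bar(.4),np.hypot(l[0]-.112,l[2]-.075+.0035),o['width']*85.4,o['wrist_force'],o['torque'])
for th in np.arange(.4,-.03,-.05):
    b=bar(th)-bar(.4); print(round(th,2), (b[2]/-.75).round(4),(b[0]/-.75).round(4))
E
```

```text
[-0.12651345 -0.0286644   0.18701831] [-0.12492941 -0.03        0.19254342] 0.26501536964377087 12.632009428704139 [-4.99685014 -0.1266987  -0.55472186] [ 0.29250046  0.66359531 -0.08238427]
0.4 -0.0 -0.0
0.35 0.016 0.0074
0.3 0.0323 0.0141
0.25 0.049 0.0199
0.2 0.0659 0.0248
0.15 0.083 0.029
0.1 0.1004 0.0322
0.05 0.1178 0.0346
0.0 0.1354 0.0361
```

Request:
carry_out:
  motion:
    - [0.016,0,0.0074,0,0,0,5]
    - [0.0323,0,0.0141,0,0,0,5]
    - [0.049,0,0.0199,0,0,0,5]
    - [0.0659,0,0.0248,0,0,0,5]
    - [0.08,0,0.028,0,0,0,5]
    - [0.092,0,0.0307,0,0,0,5]
    - [0.1004,0,0.0322,0,0,0,5]
    - [0.107,0,0.033,0,0,0,5]

```text
time_s: 22.27
eef_pos: [0.5694, -0.0067, 0.1068]
tool_rot: [0.539, 0.457, 0.539, -0.459]
wrist_force: [-3.9, -12.5, -0.0]
width: 0.154
```

```bash
python3 - <<'E'
from h import *
p,q=tool();o=get_obs();l=R.from_euler('z',YAW).inv().apply(p-CH);print(l,bar(0),o['width']*85.4,o['wrist_force'],o['torque'])
E
```

```text
[-0.15246705 -0.02848425  0.10681957] [-0.152 -0.03   0.091] 13.12307464808911 [ -3.88351461 -12.46952079  -0.03504922] [-1.52677923  0.77260996  0.00291785]
```

Request:
carry_out:
  motion:
    - [0.005,0,0.002,0,0,0,5]
    - [0.01,0,0.003,0,0,0,5]
    - [0.015,0,0.003,0,0,0,5]
    - [0.019,0,0.003,0,0,0,5]
    - [0.023,0,0.003,0,0,0,5]
    - [0.026,0,0.003,0,0,0,5]
    - [0.028,0,0.003,0,0,0,5]
    - [0.028,0,0.003,0,0,0,5]

```text
time_s: 22.93
eef_pos: [0.5699, -0.0092, 0.086]
tool_rot: [0.54, 0.457, 0.538, -0.459]
wrist_force: [-2.7, -13.8, -2.2]
width: 0.147
```

```bash
python3 - <<'E'
from h import *
p,q=tool();o=get_obs();l=R.from_euler('z',YAW).inv().apply(p-CH);print(l,bar(0),o['width']*85.4,o['wrist_force'],o['torque'])
c=cap('wrist','w9.png');s=cap('scene')
cv2.imwrite('pics/c3.png',np.hstack([cv2.resize(c['img'],(450,338)),cv2.resize(s['img'][140:253,250:367],(350,338),interpolation=cv2.INTER_CUBIC)]))
E
```

```text
[-0.15505486 -0.02849275  0.08604842] [-0.152 -0.03   0.091] 12.564618455101442 [ -2.72596195 -13.82536665  -2.19047331] [-1.8079151   0.57085766 -0.13402247]
```

View pics/c3.png

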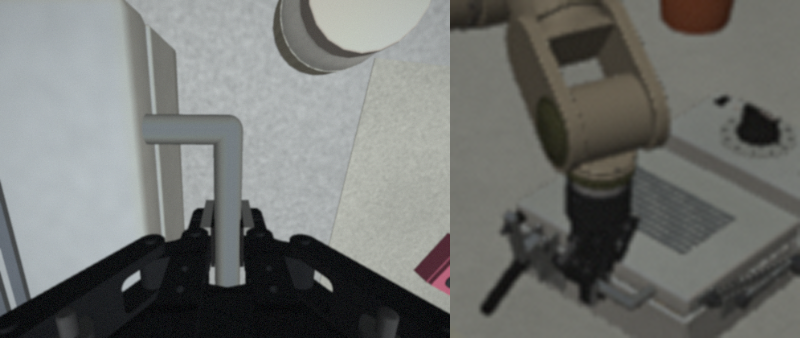

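Request:
carry_out:
  motion:
    - [0.002,0,0.001,0,0,0,5]
    - [0.004,0,0.001,0,0,0,5]
    - [0.006,0,0.001,0,0,0,5]
    - [0.006,0,0.001,0,0,0,5]

```text
time_s: 23.37
eef_pos: [0.5699, -0.0096, 0.0816]
tool_rot: [0.539, 0.457, 0.539, -0.459]
wrist_force: [-4.6, -11.7, -0.8]
width: 0.15
```

```bash
python3 - <<'E'
from h import *
p,q=tool();o=get_obs();l=R.from_euler('z',YAW).inv().apply(p-CH);print(l,o['wrist_force'],o['torque'])
E
```

```text
[-0.15540128 -0.02846419  0.08155098] [ -4.61578892 -11.6505733   -0.76008414] [-1.37087131  0.58629345 -0.07670592]
```

Request:
carry_out:
  motion:
    - [0.002,0,0.0,0,0,0,5]
    - [0.004,0,0.0,0,0,0,5]
    - [0.006,0,0.0,0,0,0,5]
    - [0.006,0,0.0,0,0,0,5]

```text
time_s: 23.7
eef_pos: [0.57, -0.0098, 0.0783]
tool_rot: [0.54, 0.457, 0.538, -0.459]
wrist_force: [-9.5, -12.6, 8.3]
width: 0.153
```

```bash
python3 - <<'E'
from h import *
p,q=tool();o=get_obs();l=R.from_euler('z',YAW).inv().apply(p-CH);print(l,o['wrist_force'],o['torque'])
c=cap('top'); 
for n in (0,.01,.02,.04): print(n,proj(c,W(bar(n)+[0,-.055,0])),proj(c,W(bar(n)+[0,.055,0])))
cv2.imwrite('pics/c4.png',cv2.resize(c['img'][155:265,140:310],(800,518),interpolation=cv2.INTER_CUBIC))
E
```

```text
[-0.15560948 -0.02854315  0.07834775] [ -9.48918224 -12.55421536   8.25507908] [-1.56483485  1.31962887 -0.08706983]
0 [266.92395444 182.04387867] [272.10689947 210.06829305]
0.01 [266.85614487 181.91035065] [272.04699382 209.97954978]
0.02 [266.7813155  181.77773063] [271.98002697 209.89184961]
0.04 [266.61049125 181.51528682] [271.82479845 209.71963522]
```

Request:
carry_out:
  motion:
    - [-0.002,0,0.0,0,0,0,20]
    - [-0.002,0,0.004,0,0,0,22]
    - [-0.002,0,0.004,0,0,0,22]
    - [-0.03,0,0.004,0,0,0,22]
    - [-0.07,0,0.004,0,0,0,22]
    - [-0.12,0,0.004,0,0,0,22]
    - [-0.17,0,0.004,0,0,0,22]
    - [-0.22,0,0.004,0,0,0,22]

```text
time_s: 24.42
eef_pos: [0.5706, -0.0101, 0.2447]
tool_rot: [0.539, 0.458, 0.539, -0.457]
wrist_force: [0.9, -0.0, -1.2]
width: 0.254
```

```bash
python3 - <<'E'
from h import *
p,q=tool();o=get_obs();l=R.from_euler('z',YAW).inv().apply(p-CH);print(l,o['wrist_force'])
c=cap('wrist','w10.png');p,q=tool()
b=bar(0)
print([ (th,proj(c,W(bar(th)+[0,-.055,0])).round(1).tolist(),proj(c,W(bar(th)+[0,.055,0])).round(1).tolist()) for th in(0,.05,.1)])
for n,pt in dict(piv=(-.14,.075,.095),fr=(-.114,-.137,.105),rim=(-.112,-.135,.075)).items(): print(n,proj(c,W(pt)))
E
```

```text
[-0.15600728 -0.029069    0.24470573] [ 0.90400455 -0.02764062 -1.21922545]
[(0, [277.2, 139.5], [278.1, 253.4]), (0.05, [275.6, 140.3], [276.7, 259.0]), (0.1, [273.1, 141.1], [274.5, 265.2])]
piv [266.60239316 300.21308721]
fr [229.02608648  73.9909948 ]
rim [232.47480417  81.57732899]
```

View pics/w10.png

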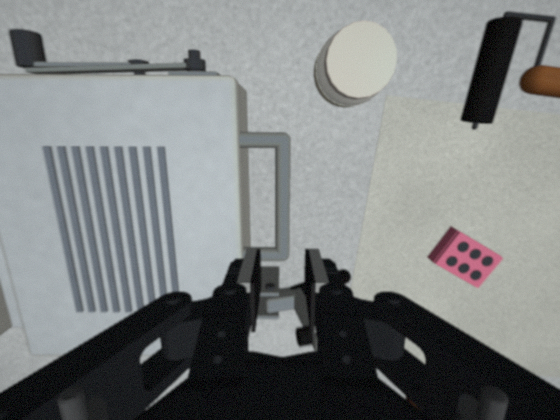

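The hood looks shut: the handle bar at u≈283, v 133–261 matches angle ≈0–0.02. Next is the clamp.

```bash
python3 - <<'E'
from h import *
p,q=tool();print(p,get_obs()['joints'].round(2)); mv(W([-.24,.075,.25]),down(PH))
E
```

```text
[ 0.57288088 -0.01053973  0.25272907] [-0.22  0.41  1.34  0.    1.38  1.18]
rows>=3.2 12.6 row [0.0025, -0.1415, 0.1111, -3.0037, 0.0248, -0.0108]
```

Request:
carry_out:
  motion:
    - [0,-0.03,0.03,-0.24,0,0,0]
    - [0,-0.07,0.06,-0.48,0,0,0]
    - [0,-0.11,0.09,-0.72,0,0,0]
    - [0,-0.14,0.11,-0.96,0,0,0]
    - [0,-0.14,0.11,-1,0,0,0]

```text
time_s: 24.88
eef_pos: [0.4781, -0.1113, 0.2429]
tool_rot: [0.64, 0.301, 0.64, -0.301]
wrist_force: [-0.5, 0.4, 0.1]
width: -0.002
```

Request:
carry_out:
  motion:
    - [0,0,0,-0.24,0,0,0]
    - [0,0,0,-0.48,0,0,0]
    - [0,0,0,-0.72,0,0,0]
    - [0,0,0,-0.96,0,0,0]
    - [0,0,0,-1,0,0,0]

```text
time_s: 25.3
eef_pos: [0.4806, -0.1087, 0.2428]
tool_rot: [0.696, 0.125, 0.696, -0.125]
wrist_force: [-0.9, -0.1, -0.2]
width: 0.001
```

Request:
carry_out:
  motion:
    - [0,0,0,-0.24,0,0,0]
    - [0,0,0,-0.48,0,0,0]
    - [0,0,0,-0.72,0,0,0]
    - [0,0,0,-0.96,0,0,0]
    - [0,0,0,-1,0,0,0]
    - [0,0,0,-1,0,0,0]

```text
time_s: 25.8
eef_pos: [0.4805, -0.1087, 0.243]
tool_rot: [0.705, -0.056, 0.705, 0.056]
wrist_force: [-0.1, -0.7, 0.4]
width: -0.003
```

```bash
python3 - <<'E'
from h import *
mv(W([-.24,.075,.25]),down(PH));mv(W([-.232,.075,.139]),down(PH))
c=cap('wrist','w11.png');print(tool()[0])
def tip(th,r=(.07,.034)): return W([-.14+r[0]*np.cos(th)-r[1]*np.sin(th),.075,.095+r[0]*np.sin(th)+r[1]*np.cos(th)])
for th in(1.75,1.9,2.05): print(th,proj(c,tip(th)))
print(proj(c,W([-.14,.075,.095])))
for x in recognise('wrist','clamp_tip')[:2]: print(x)
for x in recognise('wrist','clamp')[:2]: print(x)
E
```

```text
rows>=0.2 0.0 row [-0.0093, -0.0021, 0.0013, -0.0116, 0.0001, 0.0]
rows>=2.5 0.0 row [0.1387, 0.0085, 0.0013, -0.0116, 0.0001, 0.0]
[ 0.48053593 -0.10865283  0.24304047]
1.75 [282.71669012 148.49457892]
1.9 [282.78226934 160.32520047]
2.05 [282.82756865 169.25392654]
[282.20641745  86.54718432]
{'bbox': [262.1, 79.1, 43.8, 108.0], 'p': 0.67}
{'bbox': [261.4, 82.6, 41.2, 107.1], 'p': 0.88}
```

View pics/w11.png

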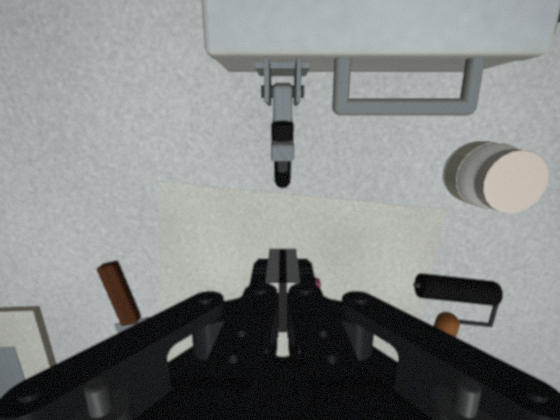

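The clamp tip is at (283,158), so the clamp is at ≈1.85 rad. The grip end is at (283,187), below it.

Request:
carry_out:
  motion:
    - [0.04,0.004,0.001,0,0,0,0]
    - [0.08,0.008,0.001,0,0,0,0]
    - [0.12,0.0085,0.001,0,0,0,0]
    - [0.1387,0.0085,0.001,0,0,0,0]
    - [0.1387,0.0085,0.001,0,0,0,0]
    - [0.1387,0.0085,0.001,0,0,0,0]

```text
time_s: 26.45
eef_pos: [0.4803, -0.1023, 0.1394]
tool_rot: [0.705, -0.057, 0.705, 0.057]
wrist_force: [-0.0, 0.2, 0.2]
width: 0.002
```

Request:
carry_out:
  motion:
    - [0.0,0.015,0,0,0,0,0]
    - [0,0.029,0,0,0,0,0]
    - [-0.018,0.046,0,0,0,0,0]
    - [-0.035,0.063,0,0,0,0,0]
    - [-0.042,0.079,0,0,0,0,0]
    - [-0.048,0.095,0,0,0,0,0]
    - [-0.0495,0.11,0,0,0,0,0]
    - [-0.049,0.125,0,0,0,0,0]

```text
time_s: 27.12
eef_pos: [0.4649, -0.0086, 0.1763]
tool_rot: [0.705, -0.058, 0.704, 0.057]
wrist_force: [1.1, -2.3, -0.0]
width: 0.002
```

```bash
python3 - <<'E'
from h import *
p=tool()[0];print(R.from_euler('z',YAW).inv().apply(p-CH),get_obs()['wrist_force'])
c=cap('wrist','w12.png')
def tip(th,r=(.07,.034)): return W([-.14+r[0]*np.cos(th)-r[1]*np.sin(th),.075,.095+r[0]*np.sin(th)+r[1]*np.cos(th)])
for th in(1.2,1,.8,.6): print(th,proj(c,tip(th)))
E
```

```text
[-0.13712749  0.07495486  0.17625851] [ 1.06788653 -2.27853818 -0.02095157]
1.2 [281.64532753 292.53045054]
1 [281.50850193 262.66558816]
0.8 [281.37764609 229.60114939]
0.6 [281.26634351 196.6830608 ]
```

View pics/w12.png

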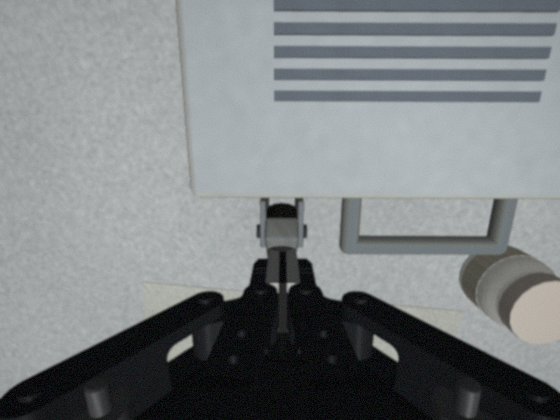

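The finger is behind the arm, whose end is at (282,230), so the clamp is at ≈0.8 rad. I'll carry on over and down.

Request:
carry_out:
  motion:
    - [0.003,0.015,0,0,0,0,0]
    - [0.008,0.03,0,0,0,0,0]
    - [0.016,0.043,0,0,0,0,0]
    - [0.024,0.056,0,0,0,0,0]
    - [0.033,0.066,0,0,0,0,0]
    - [0.042,0.076,0,0,0,0,0]
    - [0.048,0.08,0,0,0,0,0]
    - [0.05,0.08,0,0,0,0,0]

```text
time_s: 27.83
eef_pos: [0.4557, 0.0484, 0.1422]
tool_rot: [0.705, -0.06, 0.704, 0.056]
wrist_force: [-25.1, -10.5, 66.3]
width: 0.0
```

```bash
python3 - <<'E'
from h import *
p=tool()[0];print(R.from_euler('z',YAW).inv().apply(p-CH),get_obs()['wrist_force'])
E
```

```text
[-0.07943318  0.07456786  0.14221592] [-25.11309665 -10.52459455  66.26762262]
```

Request:
carry_out:
  motion:
    - [-0.008,0,0,0,0,0,0]
    - [-0.03,0,0,0,0,0,0]
    - [-0.07,0,0,0,0,0,0]
    - [-0.12,0,0,0,0,0,0]
    - [-0.17,0.03,0,0,0,0,0]
    - [-0.2,0.08,0,0,0,0,0]
    - [-0.2,0.12,0,0,0,0,0]
    - [-0.2,0.12,0,0,0,0,60]

```text
time_s: 28.5
eef_pos: [0.4397, 0.1426, 0.2894]
tool_rot: [0.705, -0.058, 0.704, 0.06]
wrist_force: [0.5, -1.1, -0.0]
width: 0.127
```

```bash
python3 - <<'E'
from h import *
p=tool()[0];print(p,R.from_euler('z',YAW).inv().apply(p-CH),get_obs()['wrist_force'],get_obs()['joints'].round(2))
im=cv2.imread('pics/w8.png'); 
s=cap('scene'); t=cap('top')
cv2.imwrite('pics/c5.png',np.hstack([cv2.resize(im[160:255,170:275],(400,362),interpolation=cv2.INTER_CUBIC),cv2.resize(s['img'][120:247,245:385],(400,362),interpolation=cv2.INTER_CUBIC)]))
for u in (recognise('top','selector')[:2],recognise('top','selector_mark')[:2],recognise('scene','selector')[:2]): print(u)
E
```

```text
[0.43974306 0.14263957 0.28937455] [0.01619354 0.07481096 0.28937455] [ 0.53441066 -1.08917446 -0.02832953] [ 0.06  0.14  1.6   0.    1.4  -0.11]
[{'bbox': [162.1, 224.6, 16.8, 12.9], 'p': 0.79}, {'bbox': [152.0, 167.9, 132.3, 90.9], 'p': 0.56}]
[{'bbox': [152.2, 171.5, 131.3, 91.5], 'p': 0.84}, {'bbox': [223.9, 171.4, 23.5, 6.0], 'p': 0.35}]
[{'bbox': [343.4, 177.4, 13.8, 8.4], 'p': 0.54}, {'bbox': [336.7, 225.2, 33.9, 21.0], 'p': 0.48}]
```

View pics/c5.png

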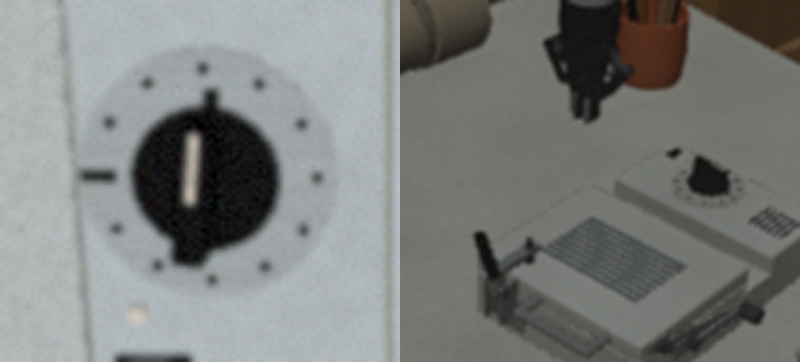

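The clamp's grip points up, so it is over on the hood, which is shut. In the pre-shut crop the selector's nose points to image up (211,97) = chest −y, slightly −x, so it sits at ≈4.65 rad. The mark is at image left, so the shorter way is anticlockwise, about 1.6 rad.

```bash
python3 - <<'E'
from h import *
c=cap('wrist'); P,Q=tool(); T=np.eye(4)
M=Q.as_matrix().T@c['T'][:3,:3]; o=Q.inv().apply(c['T'][:3,3]-P)
Qw=R.from_quat([.4565,.54,-.457,.54]); # x,y,z,w of w8 reading
T[:3,:3]=Qw.as_matrix()@M; T[:3,3]=np.array([.52262,.28740,.41981])+Qw.apply(o); c8=dict(c);c8['T']=T
print(proj(c8,W((-.112,-.135,.075))))
L=lambda p:R.from_euler('z',YAW).inv().apply(p-CH)
f=lambda x,y:(170+x*105/400,160+y*95/362)
mk=L(onz(c8,*f(98,176),.09));ns=L(onz(c8,*f(211,92),.093));print('mark',mk,'nose',ns,'axis from mark',mk[:2]-[.044,0])
sk=L(onz(c8,*f(206,178),.1));print('skirt',sk)
dots=[(202,68),(259,84),(302,124),(318,177),(304,230),(265,266),(212,280),(157,266),(116,229),(109,123),(147,83)]
D=np.array([L(onz(c8,*f(*d),.09))[:2] for d in dots]);print('dots c',D.mean(0))
w=[L(onz(c8,*f(*d),.129))[:2] for d in((193,133),(190,205))];print('white',w,np.arctan2(*(w[0]-w[1])[::-1]))
a=D.sum(0)+0; 
A=np.c_[2*D,np.ones(11)];s=np.linalg.lstsq(A,(D**2).sum(1),rcond=None)[0];print('circle',s[:2],np.sqrt(s[2]+s[:2]@s[:2]),'nose ang',np.arctan2(*(ns[:2]-s[:2])[::-1]))
t=W([s[0],s[1],.26]);mv(t,down(YAW-np.pi-.07))
E
```

```text
[460.17758325  97.6198074 ]
mark [0.27819495 0.02338757 0.09      ] nose [ 0.23022809 -0.01166253  0.093     ] axis from mark [0.23419495 0.02338757]
skirt [0.23264487 0.0215003  0.1       ]
dots c [0.22994928 0.02377412]
white [array([ 0.2308446 , -0.00344791]), array([0.23346934, 0.02402977])] -1.6660298975772707
circle [0.23389393 0.02375587] 0.04434577239159946 nose ang -1.673929886691758
rows>=5.5 13.1 row [0.037, 0.2975, 0.0668, 3.1261, -0.0021, 0.0019]
```

Request:
carry_out:
  motion:
    - [0,0.05,0.01,0.24,0,0,45]
    - [0,0.1,0.02,0.48,0,0,45]
    - [0,0.15,0.035,0.72,0,0,45]
    - [0,0.2,0.05,0.96,0,0,45]
    - [0,0.25,0.06,1,0,0,45]
    - [0.0,0.297,0.067,1,0,0,45]
    - [0.0,0.297,0.067,1,0,0,45]

```text
time_s: 29.38
eef_pos: [0.4534, 0.3708, 0.2868]
tool_rot: [0.695, 0.126, 0.697, -0.126]
wrist_force: [-1.1, 0.1, -0.4]
width: 0.525
```

Request:
carry_out:
  motion:
    - [0,0,0,0.24,0,0,45]
    - [0,0,0,0.48,0,0,45]
    - [0,0,0,0.72,0,0,45]
    - [0,0,0,0.96,0,0,45]
    - [0,0,0,1,0,0,45]

```text
time_s: 29.8
eef_pos: [0.4546, 0.3653, 0.288]
tool_rot: [0.638, 0.304, 0.638, -0.305]
wrist_force: [-0.4, -0.2, 0.5]
width: 0.531
```

Request:
carry_out:
  motion:
    - [0,0,0,0.24,0,0,45]
    - [0,0,0,0.48,0,0,45]
    - [0,0,0,0.72,0,0,45]
    - [0,0,0,0.96,0,0,45]
    - [0,0,0,1,0,0,45]
    - [0,0,0,1,0,0,45]

```text
time_s: 30.3
eef_pos: [0.4543, 0.3657, 0.2882]
tool_rot: [0.54, 0.457, 0.54, -0.457]
wrist_force: [0.6, -0.0, 0.3]
width: 0.529
```

```bash
python3 - <<'E'
from h import *
A=(.2339,.0236)
print(tool()[0],get_obs()['joints'].round(2));mv(W([*A,.2]),down(-1.505));mv(W([*A,.117]),down(-1.505))
E
```

```text
[0.45433586 0.36568683 0.28822431] [ 0.48  0.42  1.24 -0.    1.49  1.88]
rows>=2.1 0.8 row [0.1176, 0.0001, -0.0002, 0.1913, 0.0004, 0.0007]
rows>=4.1 0.8 row [0.2283, 0.0002, -0.0002, 0.1913, 0.0004, 0.0007]
```

Request:
carry_out:
  motion:
    - [0.04,0,0,0.19,0,0,45]
    - [0.09,0,0,0.19,0,0,45]
    - [0.14,0,0,0.19,0,0,45]
    - [0.18,0,0,0.19,0,0,45]
    - [0.21,0,0,0.19,0,0,45]
    - [0.224,0,0,0.19,0,0,45]
    - [0.225,0,0,0.19,0,0,45]
    - [0.225,0,0,0.19,0,0,45]

```text
time_s: 30.97
eef_pos: [0.4545, 0.3663, 0.1204]
tool_rot: [0.516, 0.484, 0.516, -0.483]
wrist_force: [-0.5, 1.1, 0.5]
width: 0.526
```

Request:
carry_out:
  motion:
    - [0,0,0,0,0,0,25]
    - [0,0,0,0,0,0,10]
    - [0,0,0,0,0,0,8]
    - [0,0,0,0,0,0,8]
    - [0,0,0,0,0,0,8]
    - [0,0,0,0,0,0,8]
  grip_force: 25

```text
time_s: 31.47
eef_pos: [0.4546, 0.3666, 0.1212]
tool_rot: [0.516, 0.485, 0.515, -0.483]
wrist_force: [-0.7, 0.7, 6.7]
width: 0.155
```

Request:
carry_out:
  motion:
    - [0,0,0,-0.16,0,0,8]
    - [0,0,0,-0.32,0,0,8]
    - [0,0,0,-0.48,0,0,8]
    - [0,0,0,-0.64,0,0,8]
    - [0,0,0,-0.8,0,0,8]
    - [0,0,0,-0.96,0,0,8]
    - [0,0,0,-1,0,0,8]
    - [0,0,0,-1,0,0,8]

```text
time_s: 32.13
eef_pos: [0.4546, 0.3665, 0.1212]
tool_rot: [0.624, 0.334, 0.623, -0.333]
wrist_force: [-0.1, -0.1, 6.5]
width: 0.158
```

Request:
carry_out:
  motion:
    - [0,0,0,-0.16,0,0,8]
    - [0,0,0,-0.32,0,0,8]
    - [0,0,0,-0.48,0,0,8]
    - [0,0,0,-0.64,0,0,8]
    - [0,0,0,-0.8,0,0,8]
    - [0,0,0,-0.96,0,0,8]
    - [0,0,0,-1,0,0,8]
    - [0,0,0,-1,0,0,8]

```text
time_s: 32.8
eef_pos: [0.4547, 0.3665, 0.1212]
tool_rot: [0.689, 0.161, 0.688, -0.16]
wrist_force: [0.3, -0.2, 6.5]
width: 0.157
```

```bash
python3 - <<'E'
from h import *
o=get_obs();print(tool()[0],o['torque'],o['joints'].round(2));mv(tool()[0],down(PH))
E
```

```text
[0.45470314 0.36645938 0.1212078 ] [-0.13474506  0.11547386  0.07383033] [ 0.48  0.56  1.47 -0.    1.11  0.94]
rows>=0.0 5.0 row [0.0, 0.0, 0.0, -1.1915, 0.0045, -0.0027]
```

Request:
carry_out:
  motion:
    - [0,0,0,-0.16,0,0,8]
    - [0,0,0,-0.32,0,0,8]
    - [0,0,0,-0.48,0,0,8]
    - [0,0,0,-0.64,0,0,8]
    - [0,0,0,-0.8,0,0,8]
    - [0,0,0,-0.96,0,0,8]
    - [0,0,0,-1,0,0,8]

```text
time_s: 33.38
eef_pos: [0.4548, 0.3664, 0.1212]
tool_rot: [0.708, -0.024, 0.706, 0.024]
wrist_force: [1.2, -0.7, 6.0]
width: 0.159
```

Request:
carry_out:
  motion:
    - [0,0,0,-0.1,0,0,8]
    - [0,0,0,-0.19,0,0,8]
    - [0,0,0,-0.19,0,0,8]
    - [0,0,0,-0.19,0,0,8]
    - [0,0,0,-0.19,0,0,8]

```text
time_s: 33.8
eef_pos: [0.4548, 0.3664, 0.1212]
tool_rot: [0.706, -0.057, 0.704, 0.058]
wrist_force: [0.5, -1.1, 5.6]
width: 0.153
```

```bash
python3 - <<'E'
from h import *
mv(tool()[0],down(PH))
E
```

```text
rows>=0.0 0.0 row [0.0, 0.0, 0.0, -0.0042, 0.0055, -0.0011]
```

Request:
carry_out:
  motion:
    - [0,0,0,0,0,0,25]
    - [0,0,0,0,0,0,40]
    - [0,0,0,0,0,0,45]
    - [0,0,0,0,0,0,45]
    - [-0.04,0,0,0,0,0,45]
    - [-0.08,0,0,0,0,0,45]
    - [-0.12,-0.05,0,0,0,0,45]
    - [-0.17,-0.1,0,0,0,0,45]

```text
time_s: 34.47
eef_pos: [0.4636, 0.3044, 0.2355]
tool_rot: [0.704, -0.059, 0.705, 0.058]
wrist_force: [-0.3, 0.1, 0.0]
width: 0.523
```

Request:
carry_out:
  motion:
    - [-0.04,-0.03,0,0,0,0,45]
    - [-0.06,-0.05,0,0,0,0,45]
    - [-0.06,-0.05,0,0,0,0,45]
    - [-0.06,-0.05,0,0,0,0,45]
    - [-0.06,-0.05,0,0,0,0,45]

```text
time_s: 34.88
eef_pos: [0.4697, 0.2682, 0.2784]
tool_rot: [0.704, -0.058, 0.706, 0.058]
wrist_force: [0.7, 0.1, 0.1]
width: 0.524
```

```bash
python3 - <<'E'
from h import *
c=cap('wrist','w13.png');print(tool()[0])
L=lambda p:R.from_euler('z',YAW).inv().apply(p-CH)
u=proj(c,W([.2339,.0236,.1]));print('sel',u,'mark',proj(c,W([.2779,.0236,.09])))
x0,y0=np.maximum(0,(u-70).astype(int)); cr=c['img'][y0:y0+140,x0:x0+140]
g=cv2.cvtColor(cr,cv2.COLOR_BGR2GRAY)
# white line: bright pixels inside 20 mm of the axis at bar top
pts=[]
for v in range(g.shape[0]):
  for w in range(g.shape[1]):
    if g[v,w]>110:
      l=L(onz(c,w+x0,v+y0,.129))[:2]
      if np.hypot(*(l-[.2339,.0236]))<.028: pts.append(l)
pts=np.array(pts);print(len(pts),pts.mean(0),pts.min(0),pts.max(0))
d=np.linalg.svd(pts-pts.mean(0))[2][0];print('line angle',np.arctan2(d[1],d[0]))
s=cap('scene')
cv2.imwrite('pics/c6.png',np.hstack([cv2.resize(cr,(400,400),interpolation=cv2.INTER_CUBIC),cv2.resize(s['img'][120:260,250:390],(400,400),interpolation=cv2.INTER_CUBIC)]))
E
```

```text
[0.46960352 0.26836617 0.27824513]
sel [283.03698126  89.79026481] mark [282.90539531  39.81296136]
545 [0.24821696 0.0280273 ] [ 0.21334654 -0.00407182] [0.26138813 0.0514503 ]
line angle -1.3044261499269263
```

View pics/c6.png

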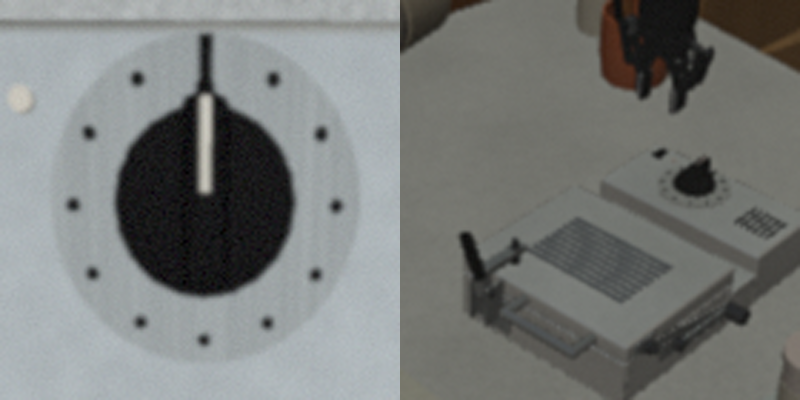

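The selector's nose and white line sit on the bar mark, the hood is shut and the clamp is over. I'll check the clamp angle by number before handing in.

```bash
python3 - <<'E'
from h import *
c=cap('scene')
f=lambda p:((proj(c,p)-[250,120])*400/140).round(0)+[400,0]
for th in(0,.1,.2,.35):
    r=lambda x,z:W([-.14+x*np.cos(th)-z*np.sin(th),.075,.095+x*np.sin(th)+z*np.cos(th)])
    print(th,'pivot',f(r(0,0)),'grip80',f(r(0,.08)),'tip',f(r(.07,.034)))
for th in(0,.05,.1): print('bar',th,f(W(bar(th)+[0,-.055,0])),f(W(bar(th)+[0,.055,0])), 'hood corner',f(W([.112-.226*np.cos(th)+.03*np.sin(th),-.137,.075+.226*np.sin(th)+.03*np.cos(th)])))
E
```

```text
0 pivot [482. 286.] grip80 [482. 235.] tip [519. 240.]
0.1 pivot [482. 286.] grip80 [478. 238.] tip [517. 237.]
0.2 pivot [482. 286.] grip80 [474. 241.] tip [515. 235.]
0.35 pivot [482. 286.] grip80 [467. 247.] tip [511. 232.]
bar 0 [572. 349.] [505. 309.] hood corner [626. 345.]
bar 0.05 [573. 340.] [505. 301.] hood corner [628. 337.]
bar 0.1 [575. 331.] [507. 292.] hood corner [630. 329.]
```

```bash
python3 - <<'E'
from h import *
mv(W([-.08,.075,.25]),down(PH))
mv(W([-.08,.075,.155]),down(PH))
E
```

```text
rows>=5.3 0.0 row [0.0382, -0.2871, -0.0668, -0.0027, -0.0046, 0.0004]
rows>=6.1 0.0 row [0.1649, -0.2871, -0.0665, -0.0027, -0.0046, 0.0004]
```

Request:
carry_out:
  motion:
    - [0,-0.05,-0.01,0,0,0,0]
    - [0,-0.1,-0.02,0,0,0,0]
    - [0,-0.15,-0.035,0,0,0,0]
    - [0,-0.2,-0.05,0,0,0,0]
    - [0,-0.25,-0.06,0,0,0,0]
    - [0.03,-0.287,-0.067,0,0,0,0]
    - [0.038,-0.287,-0.067,0,0,0,0]
    - [0.038,-0.287,-0.067,0,0,0,0]

```text
time_s: 35.7
eef_pos: [0.4549, 0.0468, 0.2494]
tool_rot: [0.703, -0.056, 0.706, 0.057]
wrist_force: [0.6, 0.1, -0.7]
width: 0.001
```

Request:
carry_out:
  motion:
    - [0.04,0,0,0,0,0,0]
    - [0.08,0,0,0,0,0,0]
    - [0.11,0,0,0,0,0,0]
    - [0.127,0,0,0,0,0,0]
    - [0.127,0,0,0,0,0,0]
    - [0.13,0,0,0,0,0,0]
    - [0.132,0,0,0,0,0,0]
    - [0.132,0,0,0,0,0,0]

```text
time_s: 36.37
eef_pos: [0.4561, 0.0475, 0.1531]
tool_rot: [0.705, -0.058, 0.704, 0.058]
wrist_force: [-0.3, -0.2, -0.1]
width: -0.001
```

Request:
carry_out:
  motion:
    - [0.002,0,0,0,0,0,0]
    - [0.004,0,0,0,0,0,0]
    - [0.004,0,0,0,0,0,0]

```text
time_s: 36.62
eef_pos: [0.4556, 0.0472, 0.1494]
tool_rot: [0.705, -0.058, 0.705, 0.058]
wrist_force: [-0.7, 0.4, 0.9]
width: 0.002
```

Request:
carry_out:
  motion:
    - [0.002,0,0,0,0,0,0]
    - [0.004,0,0,0,0,0,0]
    - [0.004,0,0,0,0,0,0]

```text
time_s: 36.87
eef_pos: [0.4555, 0.0471, 0.1461]
tool_rot: [0.705, -0.058, 0.705, 0.058]
wrist_force: [0.5, 0.3, -0.4]
width: -0.001
```

Request:
carry_out:
  motion:
    - [0.002,0,0,0,0,0,0]
    - [0.004,0,0,0,0,0,0]
    - [0.004,0,0,0,0,0,0]

```text
time_s: 37.12
eef_pos: [0.4556, 0.0471, 0.1432]
tool_rot: [0.705, -0.058, 0.705, 0.058]
wrist_force: [0.5, -0.7, -0.1]
width: 0.001
```

Request:
carry_out:
  motion:
    - [0.001,0,0,0,0,0,0]
    - [0.002,0,0,0,0,0,0]
    - [0.002,0,0,0,0,0,0]

```text
time_s: 37.37
eef_pos: [0.4557, 0.0472, 0.1429]
tool_rot: [0.705, -0.058, 0.705, 0.058]
wrist_force: [-4.7, 0.5, 12.3]
width: -0.001
```

Request:
carry_out:
  motion:
    - [-0.03,0,0,0,0,0,0]
    - [-0.08,0,0,0,0,0,0]
    - [-0.13,0,0,0,0,0,0]
    - [-0.18,0,0,0,0,0,0]
    - [-0.2,0,0,0,0,0,0]
    - [-0.2,0,0,0,0,0,0]

```text
time_s: 37.87
eef_pos: [0.4567, 0.0471, 0.2955]
tool_rot: [0.707, -0.058, 0.702, 0.057]
wrist_force: [-0.0, 0.2, -0.1]
width: 0.002
```

```bash
python3 - <<'E'
from h import *
o=get_obs();print(o['eef_pos'],o['wrist_force'],o['time_s']);print(hand_in())
E
```

```text
[0.45667325 0.04705624 0.29547434] [-0.01535111  0.16605559 -0.07648203] 37.8667
the job is handed in; nothing more can be done
None
```

The job is done and handed in at about 38 s, with the arm clear and reading no contact force.

- **Blocks:** Only two were on the blotter: block1 (leaf) and block4 (six grey dots). Both went into the chest face up, flat and apart. The pink and red look-alikes, ink jar, brayer and scraper were not handled.
- **Stay and hood:** I broke the stay at its knuckle with the closed fingers. The hood came further down than expected (about 1.51 rad, not 1.64), so I took the bar there. I lowered the hood by its handle along its arc until it rested on the rim. The last pictures show it shut.
- **Clamp:** It is swung fully over. A light touch met the tip at the height expected for the fully clamped position.
- **Selector:** I turned it about 1.67 rad anticlockwise, the shorter way, and the last picture shows its nose and white line on the long bar mark.

**Checks that went wrong or disagreed:**
- The fingertips pressed with about 31 N at the knuckle and briefly about 66 N (wrist force) on the clamp tip. The wrist limit of 120 N was not reached, and the contact was with the fingertips only.
- A side force of about 12 N showed as the hood reached the rim.
- The automatic reading of the selector's white line gave a wrong angle because it also picked up stray bright pixels. I relied on the picture instead.
- I did not check the blocks after closing the hood, since they can no longer be seen.

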